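# Stow lock parts in the sprung-tray carrier and lock it

### The job

Put every brass dial ring, white nylon bushing and dark iron spring housing that stands on the shelf into the carrier's sprung tray, side by side, each resting flat on its floor and none on top of another, then press the tray down and hold it there until the catch has slid over it and keeps it down. After that pinch both tabs of the carrier's lock knob, turn it clockwise about 70 degrees to its end stop and let go, so that the tabs spring out again. Leave the spare dial and the lock case that stand among the parts where they are.

Things in the scene. Friction and masses are not known exactly. Their poses are not given: they have to be found in the camera images.
- ring1_mid (a point): a polished brass dial ring lying flat: outside diameter 48 mm, hole 28 mm, 16 mm high, 0.12 kg; may be absent; this point is its centre, 8 mm above its underside; z is its axis
- bushing1_mid (a point): a white nylon spindle bushing standing on its flange: flange diameter 36 mm and 6 mm thick, above it a barrel of diameter 24 mm, 30 mm high in all, 0.03 kg; may be absent; this point is on its axis half-way up, 15 mm above the underside; z points up the axis
- housing1_mid (a point): a heavy dark iron relocker spring housing standing upright: diameter 42 mm up to 32 mm, then a boss of diameter 26 mm up to the full 40 mm, about 0.24 kg; may be absent; this point is on its axis half-way up, 20 mm above the underside; z points up the axis
- ring2_mid (a point): a polished brass dial ring lying flat: outside diameter 48 mm, hole 28 mm, 16 mm high, 0.12 kg; may be absent; this point is its centre, 8 mm above its underside; z is its axis
- bushing2_mid (a point): a white nylon spindle bushing standing on its flange: flange diameter 36 mm and 6 mm thick, above it a barrel of diameter 24 mm, 30 mm high in all, 0.03 kg; may be absent; this point is on its axis half-way up, 15 mm above the underside; z points up the axis
- housing2_mid (a point): a heavy dark iron relocker spring housing standing upright: diameter 42 mm up to 32 mm, then a boss of diameter 26 mm up to the full 40 mm, about 0.24 kg; may be absent; this point is on its axis half-way up, 20 mm above the underside; z points up the axis
- tray_mid (a point): centre of the upper face of the floor of the carrier's sprung tray; moves with the tray. The floor is flat, 154 mm along x by 266 mm along y, with a rim round it 7 mm high and 5 mm thick; z is up, x points away from the robot (turned up to 0.15 rad). Raised, the floor is 75 mm above the shelf and above the case's walls
- carrier: the carrier's grey case, fixed to the shelf: 190 mm (x) by 300 mm (y), walls 45 mm high, the sprung tray in it; origin on the shelf under the tray's middle, axes as the tray's. The lock knob stands beside the case at x 0, y -215 mm; the press pad and the catch stand at the tray's +x side
- press_pad (a point): centre of the upper face of the flat steel press pad, 34 mm (x) by 50 mm (y), fixed to the tray at its +x edge, on the -y half, 30 mm above the tray floor. Pressing it straight down lowers the tray, which is guided and stays level. Axes as the tray's
- tray (a joint): how far the tray has sunk, m: 0 up, 0.038 on its lower stop. From 0.034 on the catch can slide over the tray's lug; it then holds the tray at about 0.033. The spring pushes up with 4 N at 0, 300 N/m more on the way (15 N at the bottom); the catch adds a few N. The parts' weight sinks the tray by up to about 15 mm, never far enough to catch
- catch (a joint): position of the sliding catch, m: 0 fully forward (rest), 0.014 fully back. The lug of the sinking tray pushes the wedge back by 7 mm; once the lug is below it the damped catch creeps forward over the lug in about half a second, only while the tray is still held down
- catch_nose (a point): tip of the catch: a dark steel sliding wedge 20 mm wide with an upright brass peg, outside the tray's +x side on the +y half; it slides along the tray's x (pushed back towards +x)
- knob_grip (a point): on the vertical axis of the lock knob, 66 mm above the shelf, at the height to pinch it; turns with the knob. Black, diameter 40 mm, top 80 mm above the shelf, white pointer along +x. Flat ridged steel tabs at +x and -x, 22 mm wide, heights 47 to 79 mm: 58 mm over both when out, 44 mm fully pinched. Aluminium stop blocks round it are 40 mm high, within 36 mm of the axis
- knob (a joint): angle of the lock knob, rad, growing clockwise seen from above: 0 open (first notch), 1.2 locked (second notch, end stop). It turns, with little friction, only while both tabs are pinched in by more than 3 mm all the way; let go at the end, the tabs spring out into the second notch
- tab_a (a joint): how far the tab on the knob's +x side is pinched in, m: 0 out, 0.007 fully in; spring 2.4 N at 0 to 5.2 N at full travel
- tab_b (a joint): the same for the tab on the knob's -x side
- spare_dial: bystander among the parts: a black dial, a disc of diameter 68 mm with a round hub of diameter 24 mm, 26 mm high; origin at the centre of its underside; leave it alone
- lock_case: bystander among the parts: an aluminium lock case 62 x 44 x 18 mm with a brass stub on its top (24 mm high) and a brass bolt at one end; origin at the centre of its underside; leave it alone
Not all that is in view belongs to the job. Leave any orange or pink look-alike of the part that bears ring1_mid alone. Leave any pink look-alike of the part that bears ring2_mid alone.

How it is judged:
By the outcome, as a careful person would: the job done as asked, in the order asked, and still so for the second after the job is handed in, with the robot touching nothing.
Of ring1, ring2, bushing1, bushing2, housing1, housing2 only 4 to 6 are there at a start; the rules pass over those that are not, and their reading is None.
At some moment in a run one of ring1, ring2, bushing1, bushing2, housing1, housing2 may be knocked a few centimetres aside while the robot is not near it.
Once in a run the grip may slacken for a moment while it holds something.
It also fails if it takes over 210 s, if anything falls off the work surface, if the arm or the gripper's body presses on something with over 40 N, if the wrist force passes 120 N, or if a joint passes its speed limit or range.

### The arm

A 6-joint arm with a two-finger parallel gripper is mounted at the origin on the work surface. World frame = base frame: x ahead of the robot, y to its left, z up, the work surface at z = 0. Lengths are in m, angles in degrees, forces in N, time in s.
With the tool pointing down it reaches from about 0.35 to 0.875 m from the base axis. Payload 4.2 kg.
Tool frame: the origin (TCP) lies at the very end of the fingers, on their centre line; the grasp point (between the pads) lies 19 mm behind it (r.hold_point_z is the distance from the TCP to the grasp point, in m); z points along the fingers, y is the direction in which the jaws open and shut (so a half turn about z gives the same grasp; the last joint's range is limited). The gripper opens to 87 mm and grips with 3 to 60 N. Pads are 19 mm wide; open, the fingers measure 117 mm over their backs; the gripper's body (75 mm by 190 mm) begins 51 mm behind the grasp point.
Start: joints at [88.155, 22.042, 0.453, 0, -68.411, -14.817], TCP at [0.179, 0.599, 0.223] pointing down, gripper open.
Joint ranges: [-179.83, 179.83], [-69.29, 118.12], [-61.27, 80.66], [-181.25, 117.63], [-171.15, -9.14], [-177.46, 177.46]. Speed limits (degrees/s): [159.86, 159.86, 180, 180, 180, 180].

### API

Orientations are given as a 3x3 rotation matrix whose columns are the frame's x, y, z axes.
In Python, from station import r, cams, ticket gives the robot as it stands.
- The arm moves only by the tool drive_tool, never from a script. Its argument "deltas" is a list of rows, each an object of numbers: "dx", "dy", "dz": the shift along the tool's x, y, z in m; "wx", "wy", "wz": the turn, a rotation vector about the tool's x, y, z in degrees. A call has 1 to 20 rows; each row is the pose to reach, as a shift and turn from the pose commanded when the call began, along the tool's axes at that moment; what a row does not reach only later rows make up. A row lasts 1/10 s, in which the tool goes at most 50 mm and 8.59 degrees, less where a joint would pass 70% of its speed; a pose out of reach is approached as far as the arm can. A call with a gripper value outside its range is refused whole. "gripper" is the opening, from 0 (shut) to 1 (fully open), set as the call begins (left out, the last holds). The fingers move at their own pace and stop on an object; the grip force is fixed at half the most. Time passes only in rows, so rows that repeat a pose let the fingers close. It gives the time, the measured TCP pose, the force and the opening at its end, in the units of the state.
- r.sense(): the state, without advancing time (a new reading comes with each control period).
- cams.capture(name): name is "scene" or "side" or "wrist"; returns the picture (420x560x3 uint8, red, green, blue); there is no depth.
- cams.camera_model(name): a dict with "intrinsics" (3x3 intrinsics, pixels), "extrinsics" (4x4, takes a point from world to camera coordinates); the wrist camera has in their place "T_tool_cam" (4x4, takes a point from camera to tool coordinates, whose origin is the TCP and whose axes are the flange's). Camera axes: x right, y down, z forward; pixel columns grow to the right and rows downward; lengths in m; the calibration is good to about 2 mm. A picture is of the moment at which its call begins: read the wrist's pose just before it. camera_model takes no time and is no camera call.
- ticket.finish_job(): hands the job in, once; it reports no verdict.
The state is a dict: "time_s": time; "joints": joint angles; "joint_velocities": joint speeds; "effort": joint torques, N m; "tcp_pos": TCP position; "ee_rot": TCP orientation; "wrist_force": force on the tool from outside, world axes, zero at the start; "moment": the same for the moment, N m; "gripper_width": opening from 0.0 (shut) to 1.0 (fully open).
Only numpy, scipy, OpenCV 4.12 (cv2) and the standard library are available. Lean on these libraries where they do the work, as an engineer would, in place of code of your own. Each camera call takes 0.05 s, during which the arm holds its last target.

## Working session

There is one attempt and no reset: what is moved stays moved. The work goes in short steps, Python scripts to look and compute and a tool call to move; the robot and the scene stay as the last step left them, time stands still between calls to the robot, and variables do not carry over. Pictures are saved under pics/ and viewed, and the job is handed in when it is done.

Besides the shell and the picture viewer there is one more tool, called as name([rows], argument=value, ...), one row to a line, values as JSON. drive_tool: Moves the arm, as the interface text tells. Its arguments: {"type":"object","properties":{"deltas":{"type":"array","items":{"type":"object","properties":{"dx":{"type":"number"},"dy":{"type":"number"},"dz":{"type":"number"},"wx":{"type":"number"},"wy":{"type":"number"},"wz":{"type":"number"}}}},"gripper":{"type":"number"}},"required":["deltas"]}

```bash
ls; mkdir -p pics; cat > h.py <<'E'
import numpy as np, cv2
from station import r, cams, ticket
def save(n,im,s=1): cv2.imwrite('pics/'+n+'.png',cv2.cvtColor(im,cv2.COLOR_RGB2BGR))
def model(n,s=None):
    m=cams.camera_model(n);K=np.array(m['intrinsics'])
    if n!='wrist': return K,np.array(m['extrinsics'])
    T=np.array(m['T_tool_cam']);W=np.eye(4);W[:3,:3]=np.array(s['ee_rot']);W[:3,3]=s['tcp_pos']
    return K,np.linalg.inv(W@T)
def ray(K,E,u,v,z):
    R=E[:3,:3];c=-R.T@E[:3,3];d=R.T@np.linalg.inv(K)@np.array([u,v,1.]);return c+d*(z-c[2])/d[2]
def proj(K,E,p):
    q=K@(E[:3,:3]@np.array(p)+E[:3,3]);return q[:2]/q[2]
E
python3 - <<'E'
from h import *
s=r.sense();print({k:np.round(v,3).tolist() for k,v in s.items()})
for n in('scene','side','wrist'):
    s=r.sense();save(n+'0',cams.capture(n))
    K,E=model(n,s);print(n,K[0,0],-E[:3,:3].T@E[:3,3])
    print(np.round(E[:3,:3],2).tolist())
E
```

```text
pics
{'time_s': 0.0, 'joints': [88.156, 22.092, 0.376, -0.029, -68.413, -14.817], 'joint_velocities': [-0.024, -0.024, 0.075, 0.122, 0.083, -0.0], 'effort': [0.0, -39.067, 18.74, 4.22, 0.011, -0.0], 'tcp_pos': [0.179, 0.598, 0.221], 'ee_rot': [[0.958, -0.287, -0.001], [-0.287, -0.958, -0.002], [0.0, 0.002, -1.0]], 'wrist_force': [0.522, 0.489, 0.697], 'moment': [-0.003, 0.034, 0.026], 'gripper_width': 0.999}
scene 435.07752997050716 [1.16446518 0.03425452 1.06936508]
[[0.03, 1.0, 0.0], [0.85, -0.03, -0.53], [-0.53, 0.02, -0.85]]
side 426.37282339678205 [0.44280776 0.82410504 0.79692215]
[[-0.99, -0.14, 0.02], [-0.11, 0.65, -0.75], [0.09, -0.75, -0.66]]
wrist 330.5028462263919 [0.24589304 0.57877961 0.38494504]
[[-0.29, -0.96, 0.0], [-0.93, 0.28, 0.25], [-0.24, 0.07, -0.97]]
```

View pics/scene0.png

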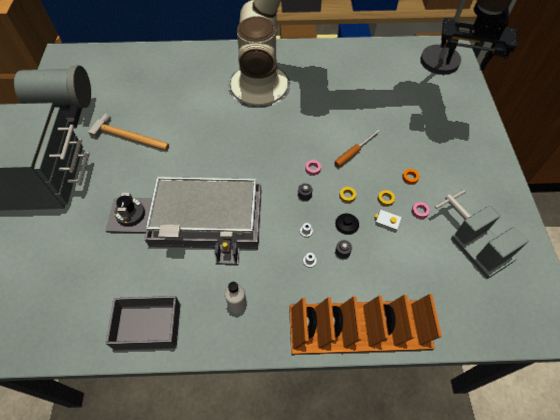

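View pics/side0.png

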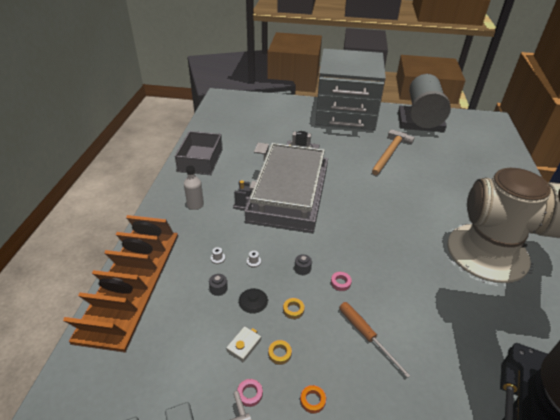

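View pics/wrist0.png

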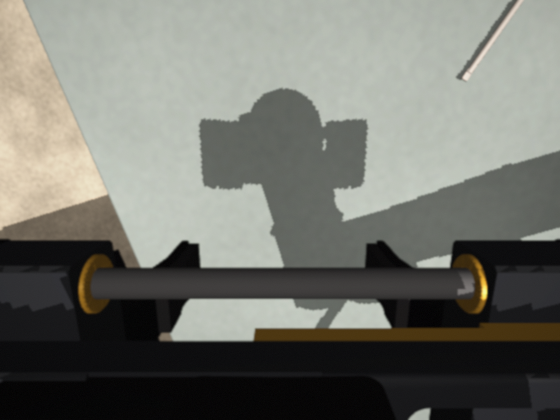

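All six parts are present: yellow rings at scene (347,194) and (387,198), bushings at (307,229) and (310,260), and housings at (305,190) and (344,248). The carrier is near (205,210) and the knob near (127,210). Next I'll measure them.

```bash
python3 - <<'E'
import cv2
a=cv2.imread('pics/scene0.png');b=cv2.imread('pics/side0.png')
cv2.imwrite('pics/sc_a.png',cv2.resize(a[150:280,280:440],None,fx=5,fy=4.6,interpolation=cv2.INTER_CUBIC)[:598])
cv2.imwrite('pics/sc_b.png',cv2.resize(a[165:275,100:270],None,fx=4.6,fy=4.6,interpolation=cv2.INTER_CUBIC))
cv2.imwrite('pics/si_b.png',cv2.resize(b[120:240,220:345],None,fx=5,fy=5,interpolation=cv2.INTER_CUBIC)[:600])
E
cat > meas.py <<'E'
from h import *
def blobs(im,kind):
    hsv=cv2.cvtColor(im,cv2.COLOR_RGB2HSV);H,S,V=[hsv[...,i].astype(int) for i in range(3)]
    m={'brass':(H>20)&(H<32)&(S>120)&(V>90),'white':(S<40)&(V>185),'dark':(V<75)}[kind]
    m=m.astype(np.uint8)
    if kind!='dark': m=cv2.morphologyEx(m,cv2.MORPH_CLOSE,np.ones((3,3)))
    n,l,st,c=cv2.connectedComponentsWithStats(m)
    return [(c[i],st[i]) for i in range(1,n) if st[i][4]>15]
if __name__=='__main__':
    for n in('scene','side'):
        im=cams.capture(n);K,E=model(n)
        for k,z in(('brass',.012),('white',.015),('dark',.02)):
            for c,s in blobs(im,k):
                p=ray(K,E,c[0],c[1],z)
                if .3<p[0]<.9 and -.1<p[1]<.45 and s[4]<900: print(n,k,np.round(c,1),s[2:],np.round(p[:2],4))
E
python3 meas.py
```

```text
scene brass [347.5 193.6] [ 16  14 131] [0.4757 0.2548]
scene brass [386.3 196.7] [ 16  14 133] [0.49   0.3661]
scene brass [393.2 219.5] [ 6  6 28] [0.5665 0.3729]
scene brass [224.5 244.2] [ 6  5 20] [ 0.6283 -0.097 ]
scene white [387.7 218.9] [ 24  19 244] [0.5657 0.3568]
scene white [306.  228.8] [13 13 76] [0.5896 0.1264]
scene white [309.8 258.9] [14 14 97] [0.6807 0.1304]
scene dark [344.2 161.4] [24 17 48] [0.3641 0.257 ]
scene dark [304.6 193.1] [ 14  17 164] [0.4752 0.1295]
scene dark [346.8 223.7] [ 24  22 396] [0.5802 0.2397]
scene dark [342.1 252. ] [ 16  18 138] [0.6656 0.2173]
scene dark [233.  287.1] [10 11 91] [ 0.7545 -0.0703]
scene dark [239.2 308.3] [ 20  19 110] [ 0.8104 -0.0537]
scene dark [389.9 318. ] [ 12  30 245] [0.8467 0.3147]
scene dark [311.6 320.9] [ 11  32 240] [0.8475 0.1229]
scene dark [337.8 320. ] [ 11  32 244] [0.8474 0.187 ]
side brass [292.7 300.7] [12  3 22] [0.4773 0.2372]
side brass [294.6 313.6] [15  7 40] [0.4693 0.2707]
side brass [239.8 344.5] [ 7  6 37] [0.572  0.3629]
side brass [281.3 343.6] [12  5 30] [0.4882 0.3478]
side brass [280. 
[... 666 characters left out ...]
3  0.0681]
side dark [141.  244.8] [ 47  18 531] [0.8725 0.1321]
side dark [165.5 261.3] [12 25 26] [0.7939 0.1754]
side dark [132.7 261.9] [ 49  15 400] [0.8705 0.1893]
side dark [303.  261.6] [13  6 42] [0.4657 0.1238]
side dark [301.7 269. ] [ 17  13 135] [0.4665 0.1477]
side dark [120.  284.4] [ 51  19 585] [0.8721 0.259 ]
side dark [217.3 281.7] [13  7 44] [0.6555 0.2169]
side dark [218.1 289.2] [ 18  13 142] [0.6482 0.2377]
side dark [252.8 300.4] [ 29  24 549] [0.5649 0.256 ]
side dark [111.7 304.3] [ 54  14 354] [0.8671 0.3139]
side dark [118.2 339.1] [ 63  44 104] [0.8176 0.3928]
side dark [353.4 325.3] [31 32 58] [0.3422 0.2866]
side dark [ 99.7 329. ] [ 56  13 305] [0.865  0.3764]
```

View pics/sc_a.png

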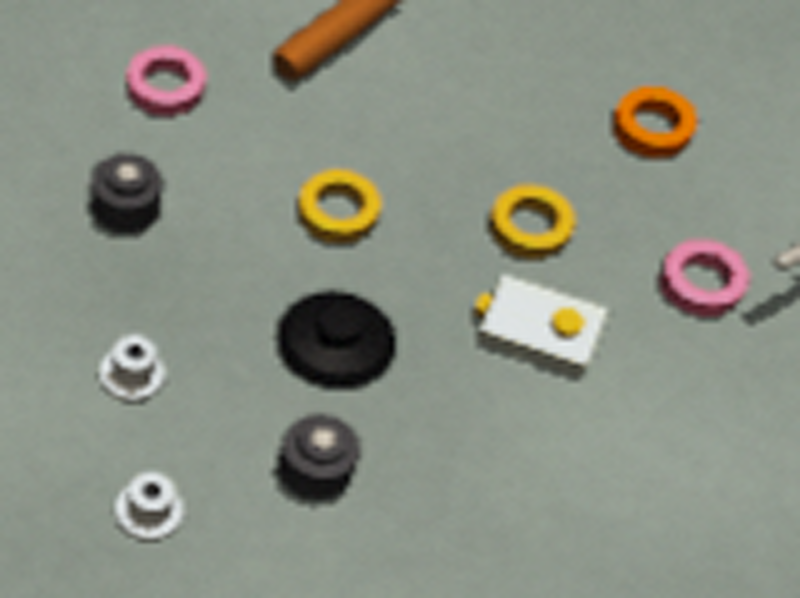

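View pics/sc_b.png

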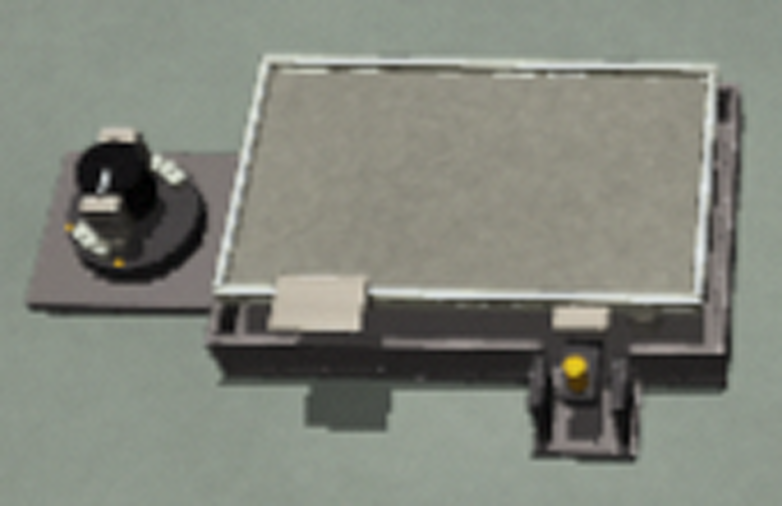

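View pics/si_b.png

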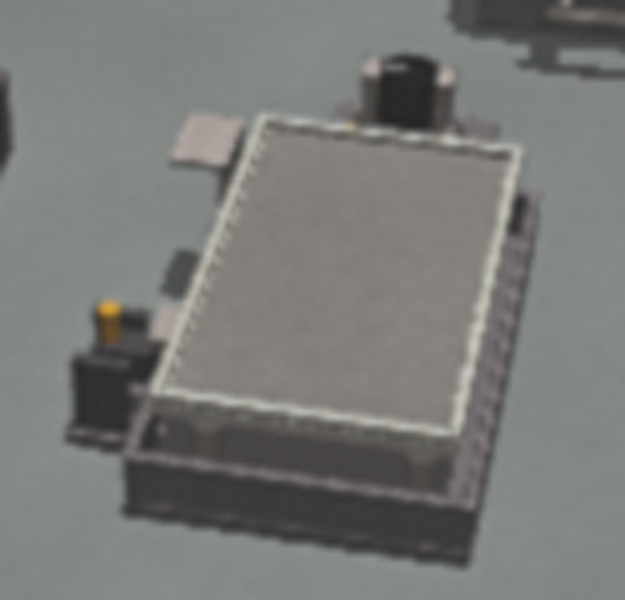

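```bash
python3 - <<'E'
from h import *
K,E=model('scene');K2,E2=model('side')
A=lambda p,z:np.round(ray(K,E,100+p[0]/4.6,165+p[1]/4.6,z),4)
B=lambda p,z:np.round(ray(K2,E2,220+p[0]/5,120+p[1]/5,z),4)
C=lambda p,z:np.round(ray(K,E,280+p[0]/5,150+p[1]/4.6,z),4)
a=[A(p,.082) for p in[(262,57),(718,65),(700,302),(215,292)]]
b=[B(p,.082) for p in[(522,150),(457,436),(155,395),(262,117)]]
print('traysc',a,np.mean(a,0));print('trayside',b,np.mean(b,0))
for c in(a,b):
    d=c[1]-c[0]+c[2]-c[3];print(np.degrees(np.arctan2(-d[0],d[1])),np.linalg.norm(d)/2)
print('pad',A((318,303),.105),B((208,140),.105))
print('tabs',A((118,133),.079),A((100,203),.079),B((447,75),.079),B((372,70),.079),'knobtop',A((112,166),.08),B((410,65),.08))
print('peg',A((574,360),.07))
for n,p,z in[('r1',(340,203),.014),('r2',(533,219),.014),('b1',(135,351),.03),('b2',(151,491),.03),('h1',(127,172),.04),('h2',(322,438),.04),('dialhub',(338,322),.026),('case',(545,315),.018)]:print(n,C(p,z))
E
```

```text
traysc [array([ 0.4503, -0.2832,  0.082 ]), array([ 0.4652, -0.0077,  0.082 ]), array([ 0.6272, -0.0184,  0.082 ]), array([ 0.6119, -0.2906,  0.082 ])] [ 0.53865  -0.149975  0.082   ]
trayside [array([ 0.4433, -0.2813,  0.082 ]), array([ 0.4605, -0.0093,  0.082 ]), array([ 0.6195, -0.0162,  0.082 ]), array([ 0.6047, -0.2907,  0.082 ])] [ 0.532    -0.149375  0.082   ]
-3.156074691243674 0.2742659885950134
-3.3510957457200643 0.2737180346634105
pad [ 0.6335 -0.2259  0.105 ] [ 0.6271 -0.2247  0.105 ]
tabs [ 0.5007 -0.3628  0.079 ] [ 0.5491 -0.3657  0.079 ] [ 0.4961 -0.3648  0.079 ] [ 0.5442 -0.3625  0.079 ] knobtop [ 0.5245 -0.3623  0.08  ] [ 0.5206 -0.3712  0.08  ]
peg [ 0.655  -0.0891  0.07  ]
r1 [0.4789 0.2557 0.014 ]
r2 [0.4945 0.3657 0.014 ]
b1 [0.5903 0.1283 0.03  ]
b2 [0.6814 0.1307 0.03  ]
h1 [0.4689 0.1313 0.04  ]
h2 [0.6558 0.2221 0.04  ]
dialhub [0.5719 0.2421 0.026 ]
case [0.5662 0.3598 0.018 ]
```

```bash
cat >> h.py <<'E'
YAW=-3.2
def go(*p,yaw=None):
    s=r.sense();R=np.array(s['ee_rot']);d=R.T@(np.array(p)-s['tcp_pos'])
    y=np.degrees(np.arctan2(R[1,0],R[0,0]))
    print('d',np.round(d,4),'wz for %s: %.1f'%(yaw,y-(YAW if yaw is None else yaw)),'z-tilt',np.round(R[:2,2],3),'z',round(s['tcp_pos'][2],4))
TC=np.array([.535,-.150])
def tray(x,y):
    a=np.radians(YAW);return TC+np.array([[np.cos(a),-np.sin(a)],[np.sin(a),np.cos(a)]])@[x,y]
E
python3 - <<'E'
from h import *
go(.477,.255,.16)
E
```

```text
d [0.3839 0.2436 0.0623] wz for None: -13.5 z-tilt [-0.    -0.001] z 0.222
```

drive_tool([
  {"dx": 0.384,"dy": 0.244,"dz": 0.062,"wz": -13.5},
  {"dx": 0.384,"dy": 0.244,"dz": 0.062,"wz": -13.5},
  {"dx": 0.384,"dy": 0.244,"dz": 0.062,"wz": -13.5},
  {"dx": 0.384,"dy": 0.244,"dz": 0.062,"wz": -13.5},
  {"dx": 0.384,"dy": 0.244,"dz": 0.062,"wz": -13.5},
  {"dx": 0.384,"dy": 0.244,"dz": 0.062,"wz": -13.5},
  {"dx": 0.384,"dy": 0.244,"dz": 0.062,"wz": -13.5},
  {"dx": 0.384,"dy": 0.244,"dz": 0.062,"wz": -13.5},
  {"dx": 0.384,"dy": 0.244,"dz": 0.062,"wz": -13.5},
  {"dx": 0.384,"dy": 0.244,"dz": 0.062,"wz": -13.5},
  {"dx": 0.384,"dy": 0.244,"dz": 0.062,"wz": -13.5},
  {"dx": 0.384,"dy": 0.244,"dz": 0.062,"wz": -13.5},
  {"dx": 0.384,"dy": 0.244,"dz": 0.062,"wz": -13.5},
], gripper=1)

```text
schema error: expected keys dx, dy, dz, wx, wy, wz
```

```bash
python3 - <<'E'
from h import *
s=r.sense();im=cams.capture('wrist');save('w1',im)
K,E=model('wrist',s);print(s['time_s'],s['joints'])
go(.477,.255,.16)
print(proj(K,E,(.477,.255,.016)), proj(K,E,(.49,.366,.016)))
E
```

```text
0.25 [ 8.81537295e+01  2.20663638e+01  4.19948693e-01 -8.69395780e-03
 -6.84100872e+01 -1.48172429e+01]
d [0.3839 0.2436 0.0624] wz for None: -13.5 z-tilt [-0.    -0.001] z 0.2222
[ 570.98339789 -259.51658174] [ 437.80714622 -229.73125064]
```

View pics/w1.png

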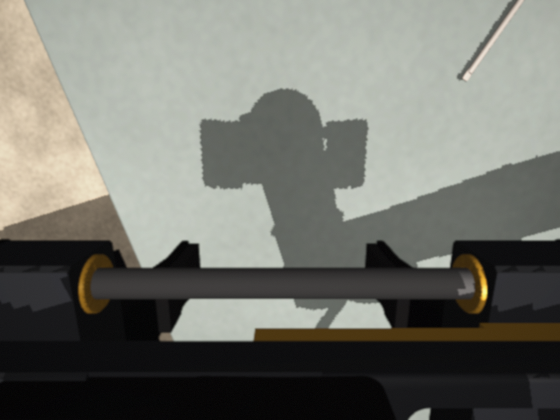

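The move was refused because every row needs all six keys, so the picture is unchanged. Resending with all six.

drive_tool([
  {"dx": 0.384,"dy": 0.244,"dz": 0.062,"wx": 0,"wy": 0,"wz": -13.5},
  {"dx": 0.384,"dy": 0.244,"dz": 0.062,"wx": 0,"wy": 0,"wz": -13.5},
  {"dx": 0.384,"dy": 0.244,"dz": 0.062,"wx": 0,"wy": 0,"wz": -13.5},
  {"dx": 0.384,"dy": 0.244,"dz": 0.062,"wx": 0,"wy": 0,"wz": -13.5},
  {"dx": 0.384,"dy": 0.244,"dz": 0.062,"wx": 0,"wy": 0,"wz": -13.5},
  {"dx": 0.384,"dy": 0.244,"dz": 0.062,"wx": 0,"wy": 0,"wz": -13.5},
  {"dx": 0.384,"dy": 0.244,"dz": 0.062,"wx": 0,"wy": 0,"wz": -13.5},
  {"dx": 0.384,"dy": 0.244,"dz": 0.062,"wx": 0,"wy": 0,"wz": -13.5},
  {"dx": 0.384,"dy": 0.244,"dz": 0.062,"wx": 0,"wy": 0,"wz": -13.5},
  {"dx": 0.384,"dy": 0.244,"dz": 0.062,"wx": 0,"wy": 0,"wz": -13.5},
  {"dx": 0.384,"dy": 0.244,"dz": 0.062,"wx": 0,"wy": 0,"wz": -13.5},
  {"dx": 0.384,"dy": 0.244,"dz": 0.062,"wx": 0,"wy": 0,"wz": -13.5},
], gripper=1)

```text
time_s: 1.5
tcp_pos: [0.4769, 0.2555, 0.1607]
ee_rot: [[0.998, -0.055, 0.0], [-0.055, -0.998, 0.0], [0.0, -0.0, -1.0]]
wrist_force: [0.3, -0.5, 0.1]
gripper_width: 0.997
```

```bash
python3 - <<'E'
from h import *
s=r.sense();im=cams.capture('wrist');save('w2',im)
K,E=model('wrist',s);print(s['time_s'],s['joints'])
go(.477,.255,.16)
for p in [(.477,.255),(.49,.366),(.59,.128),(.655,.222)]:print(proj(K,E,(*p,.016)))
E
```

```text
1.5 [ 4.53525607e+01  1.70350051e+01 -1.65800224e+01 -7.51538328e-03
 -5.63590268e+01  4.15046975e+01]
d [0.0004 0.0009 0.0009] wz for None: 0.1 z-tilt [0.    0.001] z 0.1609
[282.59388509 200.81831148]
[165.15422264 193.7480938 ]
[422.25333991  65.43891766]
[310.9687547  -13.35234592]
```

View pics/w2.png

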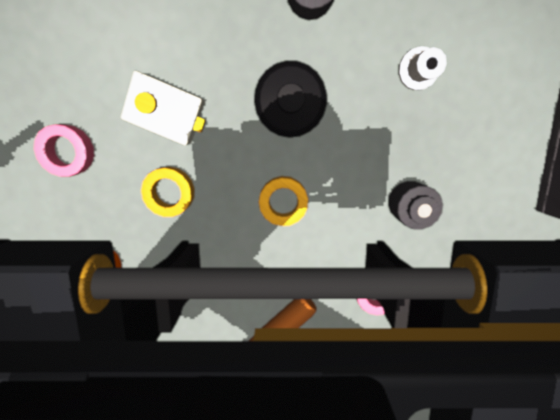

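The wrist view is clear: ring1 at (284,201), ring2 at (166,191), housing1's boss at (425,210) and bushing1's top at (431,63).

```bash
python3 - <<'E'
from h import *
s=r.sense();K,E=model('wrist',s)
for n,u,v,z in[('r1',284,201,.014),('r2',166.5,191.5,.014),('h1',425,210,.04),('b1',431.5,63,.03)]:print(n,np.round(ray(K,E,u,v,z),4))
p=ray(K,E,284,201,.014);go(p[0],p[1],.004)
E
```

```text
r1 [0.4761 0.2542 0.014 ]
r2 [0.4914 0.3657 0.014 ]
h1 [0.467  0.1295 0.04  ]
b1 [0.5894 0.1267 0.03  ]
d [-0.0006  0.0019  0.1569] wz for None: 0.1 z-tilt [0.    0.001] z 0.1609
```

drive_tool([
  {"dx": 0,"dy": 0.002,"dz": 0.05,"wx": 0,"wy": 0,"wz": 0},
  {"dx": 0,"dy": 0.002,"dz": 0.1,"wx": 0,"wy": 0,"wz": 0},
  {"dx": 0,"dy": 0.002,"dz": 0.135,"wx": 0,"wy": 0,"wz": 0},
  {"dx": 0,"dy": 0.002,"dz": 0.15,"wx": 0,"wy": 0,"wz": 0},
  {"dx": 0,"dy": 0.002,"dz": 0.157,"wx": 0,"wy": 0,"wz": 0},
  {"dx": 0,"dy": 0.002,"dz": 0.157,"wx": 0,"wy": 0,"wz": 0},
], gripper=1)

```text
time_s: 2.15
tcp_pos: [0.4764, 0.254, 0.0032]
ee_rot: [[0.999, -0.053, -0.001], [-0.053, -0.999, -0.001], [-0.0, 0.001, -1.0]]
wrist_force: [-0.3, -0.5, 0.5]
gripper_width: 0.998
```

drive_tool([
  {"dx": 0,"dy": 0,"dz": 0,"wx": 0,"wy": 0,"wz": 0},
  {"dx": 0,"dy": 0,"dz": 0,"wx": 0,"wy": 0,"wz": 0},
  {"dx": 0,"dy": 0,"dz": 0,"wx": 0,"wy": 0,"wz": 0},
  {"dx": 0,"dy": 0,"dz": 0,"wx": 0,"wy": 0,"wz": 0},
  {"dx": 0,"dy": 0,"dz": 0,"wx": 0,"wy": 0,"wz": 0},
  {"dx": 0,"dy": 0,"dz": 0,"wx": 0,"wy": 0,"wz": 0},
  {"dx": 0,"dy": 0,"dz": 0,"wx": 0,"wy": 0,"wz": 0},
  {"dx": 0,"dy": 0,"dz": 0,"wx": 0,"wy": 0,"wz": 0},
], gripper=0)

```text
time_s: 2.95
tcp_pos: [0.4773, 0.2531, 0.0039]
ee_rot: [[0.998, -0.055, 0.001], [-0.055, -0.998, 0.0], [0.001, -0.0, -1.0]]
wrist_force: [-0.3, -0.1, 3.5]
gripper_width: 0.547
```

```bash
python3 - <<'E'
from h import *
print(r.sense()['gripper_width']*87,r.sense()['joints'])
print(tray(-.038,-.085))
go(*tray(-.038,-.085),.16)
for x in(-.038,.038):
  for y in (-.085,0,.085):print(x,y,np.round(tray(x,y),4))
E
```

```text
47.577071527144646 [ 4.51475800e+01  2.88902004e+01 -2.59574699e+01  1.25779895e-02
 -3.51106790e+01  4.16893298e+01]
[ 0.49231442 -0.23274625]
d [ 0.0418  0.4842 -0.1563] wz for None: 0.0 z-tilt [0.001 0.   ] z 0.0039
-0.038 -0.085 [ 0.4923 -0.2327]
-0.038 0 [ 0.4971 -0.1479]
-0.038 0.085 [ 0.5018 -0.063 ]
0.038 -0.085 [ 0.5682 -0.237 ]
0.038 0 [ 0.5729 -0.1521]
0.038 0.085 [ 0.5777 -0.0673]
```

drive_tool([
  {"dx": 0,"dy": 0,"dz": -0.03,"wx": 0,"wy": 0,"wz": 0},
  {"dx": 0,"dy": 0,"dz": -0.07,"wx": 0,"wy": 0,"wz": 0},
  {"dx": 0,"dy": 0,"dz": -0.12,"wx": 0,"wy": 0,"wz": 0},
  {"dx": 0.002,"dy": 0.03,"dz": -0.156,"wx": 0,"wy": 0,"wz": 0},
  {"dx": 0.005,"dy": 0.07,"dz": -0.156,"wx": 0,"wy": 0,"wz": 0},
  {"dx": 0.01,"dy": 0.12,"dz": -0.156,"wx": 0,"wy": 0,"wz": 0},
  {"dx": 0.015,"dy": 0.17,"dz": -0.156,"wx": 0,"wy": 0,"wz": 0},
  {"dx": 0.02,"dy": 0.22,"dz": -0.156,"wx": 0,"wy": 0,"wz": 0},
  {"dx": 0.025,"dy": 0.27,"dz": -0.156,"wx": 0,"wy": 0,"wz": 0},
  {"dx": 0.03,"dy": 0.32,"dz": -0.156,"wx": 0,"wy": 0,"wz": 0},
  {"dx": 0.035,"dy": 0.37,"dz": -0.156,"wx": 0,"wy": 0,"wz": 0},
  {"dx": 0.042,"dy": 0.42,"dz": -0.156,"wx": 0,"wy": 0,"wz": 0},
  {"dx": 0.042,"dy": 0.46,"dz": -0.156,"wx": 0,"wy": 0,"wz": 0},
  {"dx": 0.042,"dy": 0.484,"dz": -0.156,"wx": 0,"wy": 0,"wz": 0},
  {"dx": 0.042,"dy": 0.484,"dz": -0.156,"wx": 0,"wy": 0,"wz": 0},
  {"dx": 0.042,"dy": 0.484,"dz": -0.156,"wx": 0,"wy": 0,"wz": 0},
], gripper=0)

```text
time_s: 4.55
tcp_pos: [0.4914, -0.2328, 0.1587]
ee_rot: [[0.998, -0.057, -0.002], [-0.057, -0.998, 0.001], [-0.002, -0.001, -1.0]]
wrist_force: [-0.4, 0.6, -0.9]
gripper_width: 0.544
```

```bash
python3 - <<'E'
from h import *
s=r.sense();im=cams.capture('wrist');save('w3',im);K,E=model('wrist',s)
print(s['gripper_width']*87,s['joints'][5],s['time_s'])
go(*tray(-.038,-.085),.079)
E
```

```text
47.37120029388635 95.04138348999368 4.55
d [0.0007 0.0006 0.08  ] wz for None: 0.0 z-tilt [-0.001  0.001] z 0.159
```

View pics/w3.png

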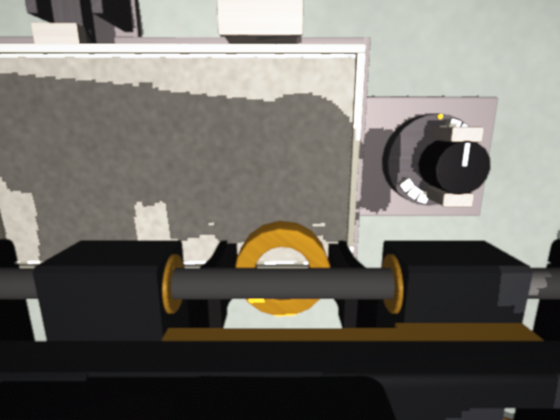

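```bash
python3 - <<'E'
from h import *
s=r.sense();K,E=model('wrist',s)
print('target floor px',proj(K,E,(*tray(-.038,-.085),.075)))
for c in[(-.082,-.138),(.082,-.138)]:print('rim corner px pred',proj(K,E,(*tray(*c),.082)))
print('corner meas',ray(K,E,368,43,.082),'pred',tray(.082,-.138),'edge -x meas at 360,265',ray(K,E,360,265,.082))
print('tabs',ray(K,E,467,134,.079),ray(K,E,457.5,200.5,.079),'knob pred',tray(0,-.215))
E
```

```text
target floor px [282.78037309 217.24013031]
rim corner px pred [349.84134467 273.29871025]
rim corner px pred [362.72430618  46.12736516]
corner meas [ 0.61087262 -0.29584181  0.082     ] pred [ 0.60916877 -0.29236219] edge -x meas at 360,265 [ 0.45206832 -0.29119122  0.082     ]
tabs [ 0.54796179 -0.36802714  0.079     ] [ 0.49921864 -0.36507153  0.079     ] knob pred [ 0.52299838 -0.36466476]
```

The picture shows the held ring at (283,268), with the tray rim and knob 2–3 mm from where I predicted. Placing it now.

drive_tool([
  {"dx": 0.001,"dy": 0.001,"dz": 0.04,"wx": 0,"wy": 0,"wz": 0},
  {"dx": 0.001,"dy": 0.001,"dz": 0.065,"wx": 0,"wy": 0,"wz": 0},
  {"dx": 0.001,"dy": 0.001,"dz": 0.073,"wx": 0,"wy": 0,"wz": 0},
  {"dx": 0.001,"dy": 0.001,"dz": 0.077,"wx": 0,"wy": 0,"wz": 0},
  {"dx": 0.001,"dy": 0.001,"dz": 0.08,"wx": 0,"wy": 0,"wz": 0},
  {"dx": 0.001,"dy": 0.001,"dz": 0.08,"wx": 0,"wy": 0,"wz": 0},
  {"dx": 0.001,"dy": 0.001,"dz": 0.08,"wx": 0,"wy": 0,"wz": 0},
], gripper=0)

```text
time_s: 5.3
tcp_pos: [0.4939, -0.2338, 0.0806]
ee_rot: [[0.998, -0.055, 0.002], [-0.055, -0.998, -0.0], [0.002, 0.0, -1.0]]
wrist_force: [-0.4, -0.4, -1.4]
gripper_width: 0.545
```

drive_tool([
  {"dx": 0,"dy": 0,"dz": 0.001,"wx": 0,"wy": 0,"wz": 0},
  {"dx": 0,"dy": 0,"dz": 0.0015,"wx": 0,"wy": 0,"wz": 0},
  {"dx": 0,"dy": 0,"dz": 0.002,"wx": 0,"wy": 0,"wz": 0},
  {"dx": 0,"dy": 0,"dz": 0.002,"wx": 0,"wy": 0,"wz": 0},
], gripper=0)

```text
time_s: 5.7
tcp_pos: [0.4936, -0.2339, 0.0782]
ee_rot: [[0.998, -0.055, 0.001], [-0.055, -0.998, -0.0], [0.001, 0.0, -1.0]]
wrist_force: [0.0, 1.0, 2.9]
gripper_width: 0.545
```

drive_tool([
  {"dx": 0,"dy": 0,"dz": 0,"wx": 0,"wy": 0,"wz": 0},
  {"dx": 0,"dy": 0,"dz": 0,"wx": 0,"wy": 0,"wz": 0},
  {"dx": 0,"dy": 0,"dz": 0,"wx": 0,"wy": 0,"wz": 0},
  {"dx": 0,"dy": 0,"dz": -0.02,"wx": 0,"wy": 0,"wz": 0},
  {"dx": 0,"dy": 0,"dz": -0.05,"wx": 0,"wy": 0,"wz": 0},
  {"dx": 0,"dy": 0,"dz": -0.08,"wx": 0,"wy": 0,"wz": 0},
  {"dx": 0,"dy": 0,"dz": -0.08,"wx": 0,"wy": 0,"wz": 0},
], gripper=0.64)

```text
time_s: 6.4
tcp_pos: [0.4959, -0.2346, 0.1618]
ee_rot: [[0.998, -0.054, 0.009], [-0.054, -0.999, -0.003], [0.009, 0.002, -1.0]]
wrist_force: [0.9, -0.8, -0.5]
gripper_width: 0.64
```

```bash
sed -i 's/^TC=.*/TC=np.array([.536,-.151])/' h.py; python3 - <<'E'
from h import *
s=r.sense();im=cams.capture('wrist');save('w4',im);save('s4',cams.capture('scene'))
print(s['time_s']);go(.4914,.3657,.16)
E
python3 meas.py | grep scene
```

```text
6.4
d [-0.035  -0.5983 -0.002 ] wz for None: 0.0 z-tilt [0.001 0.   ] z 0.1578
scene brass [386.2 196.6] [ 17  14 133] [0.4899 0.3658]
scene brass [393.3 219.4] [ 6  6 27] [0.5662 0.3731]
scene brass [224.6 244.2] [ 6  5 21] [ 0.6284 -0.0966]
scene white [387.9 218.8] [ 26  19 261] [0.5654 0.3575]
scene white [306.1 228.7] [13 13 86] [0.5895 0.1267]
scene white [309.7 258.8] [ 14  15 114] [0.6802 0.1302]
scene white [233.2 297.9] [14 10 58] [ 0.7812 -0.0694]
scene dark [340.5 163.8] [16 10 31] [0.3729 0.2446]
scene dark [304.3 194.5] [ 14  13 127] [0.4801 0.1285]
scene dark [346.8 223.6] [ 24  22 388] [0.5798 0.2398]
scene dark [342.5 248.2] [10  8 25] [0.6547 0.2196]
scene dark [341.6 254.2] [16 12 89] [0.6721 0.2154]
scene dark [233. 287.] [10 11 89] [ 0.7544 -0.0703]
scene dark [244.3 303.2] [ 3 12 27] [ 0.7977 -0.0412]
scene dark [389.8 317.9] [ 12  30 237] [0.8465 0.3144]
scene dark [311.5 321. ] [ 10  32 233] [0.8477 0.1227]
scene dark [337.6 319.9] [ 10  32 233] [0.8472 0.1866]
```

View pics/w4.png

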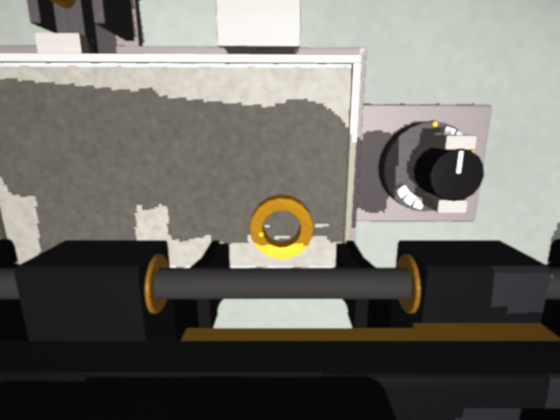

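Ring 1 lies flat in the tray at (282,228), inside the rim. Next is ring 2.

drive_tool([
  {"dx": -0.035,"dy": -0.598,"dz": -0.002,"wx": 0,"wy": 0,"wz": 0},
  {"dx": -0.035,"dy": -0.598,"dz": -0.002,"wx": 0,"wy": 0,"wz": 0},
  {"dx": -0.035,"dy": -0.598,"dz": -0.002,"wx": 0,"wy": 0,"wz": 0},
  {"dx": -0.035,"dy": -0.598,"dz": -0.002,"wx": 0,"wy": 0,"wz": 0},
  {"dx": -0.035,"dy": -0.598,"dz": -0.002,"wx": 0,"wy": 0,"wz": 0},
  {"dx": -0.035,"dy": -0.598,"dz": -0.002,"wx": 0,"wy": 0,"wz": 0},
  {"dx": -0.035,"dy": -0.598,"dz": -0.002,"wx": 0,"wy": 0,"wz": 0},
  {"dx": -0.035,"dy": -0.598,"dz": -0.002,"wx": 0,"wy": 0,"wz": 0},
  {"dx": -0.035,"dy": -0.598,"dz": -0.002,"wx": 0,"wy": 0,"wz": 0},
  {"dx": -0.035,"dy": -0.598,"dz": -0.002,"wx": 0,"wy": 0,"wz": 0},
  {"dx": -0.035,"dy": -0.598,"dz": -0.002,"wx": 0,"wy": 0,"wz": 0},
  {"dx": -0.035,"dy": -0.598,"dz": -0.002,"wx": 0,"wy": 0,"wz": 0},
  {"dx": -0.035,"dy": -0.598,"dz": -0.002,"wx": 0,"wy": 0,"wz": 0},
  {"dx": -0.035,"dy": -0.598,"dz": -0.002,"wx": 0,"wy": 0,"wz": 0},
  {"dx": -0.035,"dy": -0.598,"dz": -0.002,"wx": 0,"wy": 0,"wz": 0},
], gripper=1)

```text
time_s: 8.1
tcp_pos: [0.4907, 0.3641, 0.1583]
ee_rot: [[0.998, -0.056, -0.002], [-0.056, -0.998, -0.002], [-0.002, 0.002, -1.0]]
wrist_force: [-0.3, -0.5, 0.6]
gripper_width: 1.005
```

```bash
cat > wr.py <<'E'
from h import *
import sys
from meas import blobs
# kind z name ; prints blobs on plane z near tool, and deltas
kind,z,name,tz=sys.argv[1],float(sys.argv[2]),sys.argv[3],float(sys.argv[4])
s=r.sense();im=cams.capture('wrist');save(name,im);K,E=model('wrist',s);print(s['time_s'],s['wrist_force'])
hsv=cv2.cvtColor(im,cv2.COLOR_RGB2HSV)
for c,st in blobs(im[:262],kind):
    if st[4]<200: continue
    p=ray(K,E,c[0],c[1],z)
    print(np.round(c,1),st[2:],np.round(p[:2],4),end=' ');go(p[0],p[1],tz)
E
python3 wr.py brass .013 w5 .004
```

```text
8.1 [-0.305063   -0.50699774  0.64706925]
```

View pics/w5.png

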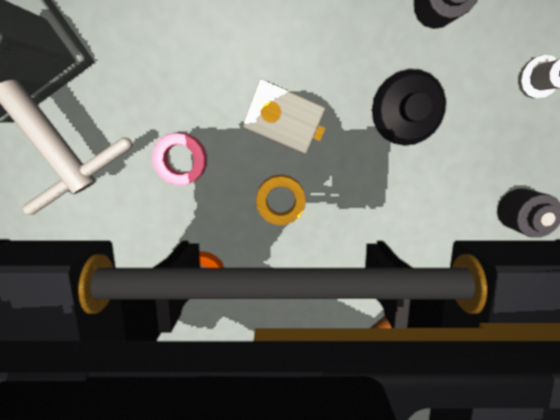

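Ring 2 is at (281,200), right under the tool.

drive_tool([
  {"dx": 0,"dy": -0.001,"dz": 0.05,"wx": 0,"wy": 0,"wz": 0},
  {"dx": 0,"dy": -0.001,"dz": 0.1,"wx": 0,"wy": 0,"wz": 0},
  {"dx": 0,"dy": -0.001,"dz": 0.135,"wx": 0,"wy": 0,"wz": 0},
  {"dx": 0,"dy": -0.001,"dz": 0.15,"wx": 0,"wy": 0,"wz": 0},
  {"dx": 0,"dy": -0.001,"dz": 0.156,"wx": 0,"wy": 0,"wz": 0},
  {"dx": 0,"dy": -0.001,"dz": 0.156,"wx": 0,"wy": 0,"wz": 0},
], gripper=1)

```text
time_s: 8.75
tcp_pos: [0.4915, 0.3652, 0.0033]
ee_rot: [[0.998, -0.056, -0.001], [-0.056, -0.998, -0.001], [-0.001, 0.001, -1.0]]
wrist_force: [-0.2, 0.3, 1.2]
gripper_width: 0.998
```

drive_tool([
  {"dx": 0,"dy": 0,"dz": 0,"wx": 0,"wy": 0,"wz": 0},
  {"dx": 0,"dy": 0,"dz": 0,"wx": 0,"wy": 0,"wz": 0},
  {"dx": 0,"dy": 0,"dz": 0,"wx": 0,"wy": 0,"wz": 0},
  {"dx": 0,"dy": 0,"dz": 0,"wx": 0,"wy": 0,"wz": 0},
  {"dx": 0,"dy": 0,"dz": 0,"wx": 0,"wy": 0,"wz": 0},
  {"dx": 0,"dy": 0,"dz": 0,"wx": 0,"wy": 0,"wz": 0},
  {"dx": 0,"dy": 0,"dz": 0,"wx": 0,"wy": 0,"wz": 0},
  {"dx": 0,"dy": 0,"dz": 0,"wx": 0,"wy": 0,"wz": 0},
], gripper=0)

```text
time_s: 9.55
tcp_pos: [0.4912, 0.3662, 0.0038]
ee_rot: [[0.998, -0.055, -0.0], [-0.055, -0.998, -0.0], [-0.0, 0.0, -1.0]]
wrist_force: [-0.9, 0.3, 1.4]
gripper_width: 0.545
```

```bash
python3 - <<'E'
from h import *
go(*tray(.038,-.085),.16)
E
```

```text
d [ 0.1111  0.599  -0.1561] wz for None: 0.0 z-tilt [-0. -0.] z 0.0038
```

drive_tool([
  {"dx": 0,"dy": 0,"dz": -0.03,"wx": 0,"wy": 0,"wz": 0},
  {"dx": 0,"dy": 0,"dz": -0.08,"wx": 0,"wy": 0,"wz": 0},
  {"dx": 0,"dy": 0,"dz": -0.13,"wx": 0,"wy": 0,"wz": 0},
  {"dx": 0.005,"dy": 0.03,"dz": -0.156,"wx": 0,"wy": 0,"wz": 0},
  {"dx": 0.111,"dy": 0.599,"dz": -0.156,"wx": 0,"wy": 0,"wz": 0},
  {"dx": 0.111,"dy": 0.599,"dz": -0.156,"wx": 0,"wy": 0,"wz": 0},
  {"dx": 0.111,"dy": 0.599,"dz": -0.156,"wx": 0,"wy": 0,"wz": 0},
  {"dx": 0.111,"dy": 0.599,"dz": -0.156,"wx": 0,"wy": 0,"wz": 0},
  {"dx": 0.111,"dy": 0.599,"dz": -0.156,"wx": 0,"wy": 0,"wz": 0},
  {"dx": 0.111,"dy": 0.599,"dz": -0.156,"wx": 0,"wy": 0,"wz": 0},
  {"dx": 0.111,"dy": 0.599,"dz": -0.156,"wx": 0,"wy": 0,"wz": 0},
  {"dx": 0.111,"dy": 0.599,"dz": -0.156,"wx": 0,"wy": 0,"wz": 0},
  {"dx": 0.111,"dy": 0.599,"dz": -0.156,"wx": 0,"wy": 0,"wz": 0},
  {"dx": 0.111,"dy": 0.599,"dz": -0.156,"wx": 0,"wy": 0,"wz": 0},
  {"dx": 0.111,"dy": 0.599,"dz": -0.156,"wx": 0,"wy": 0,"wz": 0},
  {"dx": 0.111,"dy": 0.599,"dz": -0.156,"wx": 0,"wy": 0,"wz": 0},
  {"dx": 0.111,"dy": 0.599,"dz": -0.156,"wx": 0,"wy": 0,"wz": 0},
  {"dx": 0.111,"dy": 0.599,"dz": -0.156,"wx": 0,"wy": 0,"wz": 0},
  {"dx": 0.111,"dy": 0.599,"dz": -0.156,"wx": 0,"wy": 0,"wz": 0},
], gripper=0)

```text
time_s: 11.45
tcp_pos: [0.5687, -0.237, 0.1591]
ee_rot: [[0.999, -0.055, -0.001], [-0.055, -0.999, 0.001], [-0.001, -0.0, -1.0]]
wrist_force: [0.0, -0.6, -1.8]
gripper_width: 0.543
```

```bash
python3 - <<'E'
from h import *
s=r.sense();print(s['gripper_width']);save('w6',cams.capture('wrist'));go(*tray(.038,-.085),.078)
E
```

```text
0.5434375659086059
d [0.0004 0.0012 0.0814] wz for None: 0.1 z-tilt [-0.  0.] z 0.1594
```

View pics/w6.png

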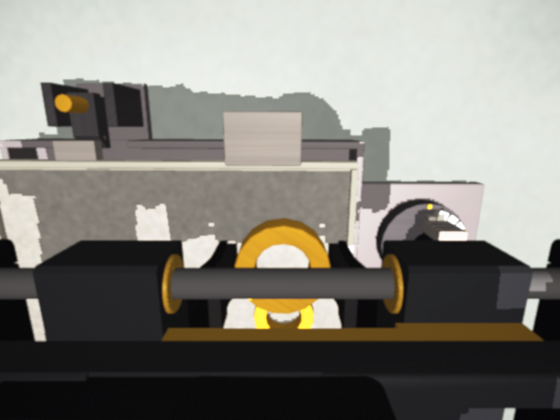

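Ring 2 is still held, with the press pad at (262,138) and ring 1 below it. Lowering.

drive_tool([
  {"dx": 0,"dy": 0.001,"dz": 0.04,"wx": 0,"wy": 0,"wz": 0},
  {"dx": 0,"dy": 0.001,"dz": 0.065,"wx": 0,"wy": 0,"wz": 0},
  {"dx": 0,"dy": 0.001,"dz": 0.075,"wx": 0,"wy": 0,"wz": 0},
  {"dx": 0,"dy": 0.001,"dz": 0.079,"wx": 0,"wy": 0,"wz": 0},
  {"dx": 0,"dy": 0.001,"dz": 0.081,"wx": 0,"wy": 0,"wz": 0},
  {"dx": 0,"dy": 0.001,"dz": 0.082,"wx": 0,"wy": 0,"wz": 0},
  {"dx": 0,"dy": 0.001,"dz": 0.082,"wx": 0,"wy": 0,"wz": 0},
], gripper=0)

```text
time_s: 12.2
tcp_pos: [0.5699, -0.239, 0.0789]
ee_rot: [[0.998, -0.055, 0.003], [-0.055, -0.998, -0.001], [0.003, 0.0, -1.0]]
wrist_force: [0.1, 0.1, -0.3]
gripper_width: 0.543
```

drive_tool([
  {"dx": 0,"dy": 0,"dz": 0,"wx": 0,"wy": 0,"wz": 0},
  {"dx": 0,"dy": 0,"dz": 0,"wx": 0,"wy": 0,"wz": 0},
  {"dx": 0,"dy": 0,"dz": 0,"wx": 0,"wy": 0,"wz": 0},
  {"dx": 0,"dy": 0,"dz": -0.02,"wx": 0,"wy": 0,"wz": 0},
  {"dx": 0,"dy": 0,"dz": -0.05,"wx": 0,"wy": 0,"wz": 0},
  {"dx": 0,"dy": 0,"dz": -0.08,"wx": 0,"wy": 0,"wz": 0},
  {"dx": 0,"dy": 0,"dz": -0.08,"wx": 0,"wy": 0,"wz": 0},
], gripper=0.64)

```text
time_s: 12.9
tcp_pos: [0.5719, -0.24, 0.163]
ee_rot: [[0.998, -0.054, 0.01], [-0.054, -0.999, -0.003], [0.01, 0.003, -1.0]]
wrist_force: [0.0, 0.3, 0.4]
gripper_width: 0.642
```

```bash
python3 - <<'E'
from h import *
s=r.sense();save('w7',cams.capture('wrist'));K,E=model('wrist',s);save('s7',cams.capture('scene'));go(.4675,.1300,.16)
E
python3 meas.py | grep -E "scene (white|dark)" | head -8
```

```text
d [-0.122  -0.3627 -0.0018] wz for None: 0.0 z-tilt [0.002 0.   ] z 0.1584
scene white [252.3 204.2] [ 7 52 97] [ 0.5049 -0.0216]
scene white [387.9 218.8] [ 26  19 263] [0.5655 0.3576]
scene white [306.2 228.6] [13 13 89] [0.5892 0.1269]
scene white [309.7 258.7] [ 14  15 116] [0.6801 0.1302]
scene white [233.4 297.8] [14 10 65] [ 0.781 -0.069]
scene dark [340.2 163.9] [16 10 30] [0.3733 0.2437]
scene dark [304.4 194.7] [ 14  13 124] [0.4806 0.1287]
scene dark [346.8 223.6] [ 24  22 387] [0.5798 0.2398]
```

View pics/w7.png

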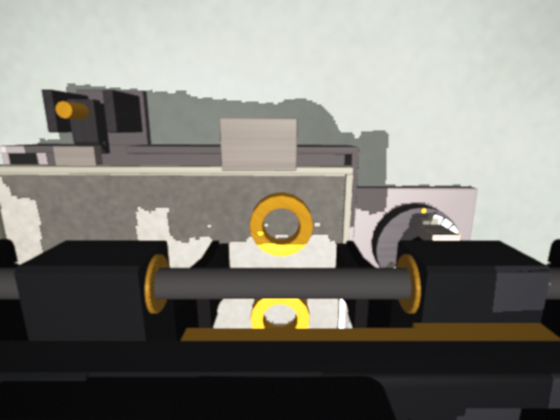

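View pics/s7.png

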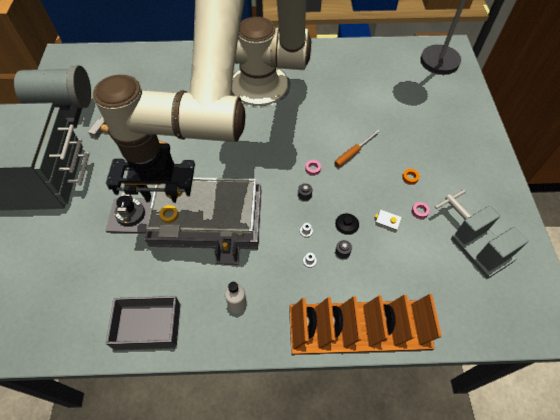

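Both rings lie apart in the tray and the other parts haven't moved. Next is housing 1.

drive_tool([
  {"dx": -0.122,"dy": -0.363,"dz": -0.002,"wx": 0,"wy": 0,"wz": 0},
  {"dx": -0.122,"dy": -0.363,"dz": -0.002,"wx": 0,"wy": 0,"wz": 0},
  {"dx": -0.122,"dy": -0.363,"dz": -0.002,"wx": 0,"wy": 0,"wz": 0},
  {"dx": -0.122,"dy": -0.363,"dz": -0.002,"wx": 0,"wy": 0,"wz": 0},
  {"dx": -0.122,"dy": -0.363,"dz": -0.002,"wx": 0,"wy": 0,"wz": 0},
  {"dx": -0.122,"dy": -0.363,"dz": -0.002,"wx": 0,"wy": 0,"wz": 0},
  {"dx": -0.122,"dy": -0.363,"dz": -0.002,"wx": 0,"wy": 0,"wz": 0},
  {"dx": -0.122,"dy": -0.363,"dz": -0.002,"wx": 0,"wy": 0,"wz": 0},
  {"dx": -0.122,"dy": -0.363,"dz": -0.002,"wx": 0,"wy": 0,"wz": 0},
  {"dx": -0.122,"dy": -0.363,"dz": -0.002,"wx": 0,"wy": 0,"wz": 0},
  {"dx": -0.122,"dy": -0.363,"dz": -0.002,"wx": 0,"wy": 0,"wz": 0},
], gripper=1)

```text
time_s: 14.2
tcp_pos: [0.4669, 0.1295, 0.1588]
ee_rot: [[0.998, -0.056, -0.002], [-0.056, -0.998, -0.001], [-0.001, 0.001, -1.0]]
wrist_force: [0.3, -0.6, -0.5]
gripper_width: 0.999
```

```bash
python3 - <<'E'
from h import *
s=r.sense();im=cams.capture('wrist');save('w8',im);K,E=model('wrist',s);print(proj(K,E,(.467,.13,.04)));go(.467,.13,.005)
E
```

```text
[281.2925588 207.1347023]
d [ 0.     -0.0009  0.154 ] wz for None: -0.0 z-tilt [-0.001 -0.001] z 0.159
```

View pics/w8.png

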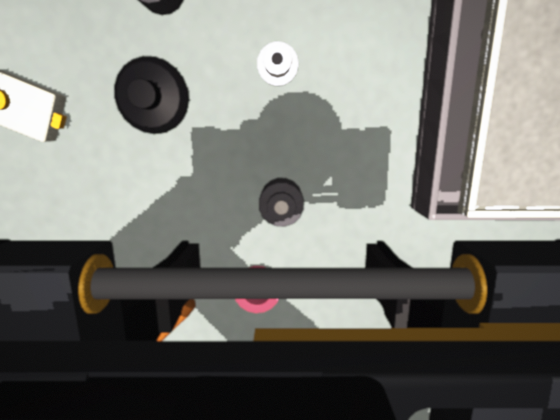

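Housing 1's boss is at (281,206), matching the prediction.

drive_tool([
  {"dx": 0,"dy": -0.001,"dz": 0.05,"wx": 0,"wy": 0,"wz": 0},
  {"dx": 0,"dy": -0.001,"dz": 0.1,"wx": 0,"wy": 0,"wz": 0},
  {"dx": 0,"dy": -0.001,"dz": 0.135,"wx": 0,"wy": 0,"wz": 0},
  {"dx": 0,"dy": -0.001,"dz": 0.15,"wx": 0,"wy": 0,"wz": 0},
  {"dx": 0,"dy": -0.001,"dz": 0.154,"wx": 0,"wy": 0,"wz": 0},
  {"dx": 0,"dy": -0.001,"dz": 0.154,"wx": 0,"wy": 0,"wz": 0},
], gripper=1)

```text
time_s: 14.85
tcp_pos: [0.4675, 0.1304, 0.0052]
ee_rot: [[0.998, -0.056, -0.001], [-0.056, -0.998, -0.001], [-0.001, 0.001, -1.0]]
wrist_force: [-0.7, 0.3, 0.4]
gripper_width: 0.999
```

drive_tool([
  {"dx": 0,"dy": 0,"dz": 0,"wx": 0,"wy": 0,"wz": 0},
  {"dx": 0,"dy": 0,"dz": 0,"wx": 0,"wy": 0,"wz": 0},
  {"dx": 0,"dy": 0,"dz": 0,"wx": 0,"wy": 0,"wz": 0},
  {"dx": 0,"dy": 0,"dz": 0,"wx": 0,"wy": 0,"wz": 0},
  {"dx": 0,"dy": 0,"dz": 0,"wx": 0,"wy": 0,"wz": 0},
  {"dx": 0,"dy": 0,"dz": 0,"wx": 0,"wy": 0,"wz": 0},
  {"dx": 0,"dy": 0,"dz": 0,"wx": 0,"wy": 0,"wz": 0},
  {"dx": 0,"dy": 0,"dz": 0,"wx": 0,"wy": 0,"wz": 0},
], gripper=0)

```text
time_s: 15.65
tcp_pos: [0.4672, 0.1311, 0.0056]
ee_rot: [[0.998, -0.055, -0.0], [-0.055, -0.998, -0.0], [-0.0, 0.0, -1.0]]
wrist_force: [0.2, 0.1, 2.9]
gripper_width: 0.473
```

```bash
python3 - <<'E'
from h import *
go(*tray(-.038,.0),.16)
E
```

```text
d [ 0.0462  0.2779 -0.1543] wz for None: 0.0 z-tilt [-0. -0.] z 0.0056
```

drive_tool([
  {"dx": 0,"dy": 0,"dz": -0.03,"wx": 0,"wy": 0,"wz": 0},
  {"dx": 0,"dy": 0,"dz": -0.08,"wx": 0,"wy": 0,"wz": 0},
  {"dx": 0,"dy": 0,"dz": -0.13,"wx": 0,"wy": 0,"wz": 0},
  {"dx": 0.005,"dy": 0.03,"dz": -0.154,"wx": 0,"wy": 0,"wz": 0},
  {"dx": 0.012,"dy": 0.07,"dz": -0.154,"wx": 0,"wy": 0,"wz": 0},
  {"dx": 0.019,"dy": 0.115,"dz": -0.154,"wx": 0,"wy": 0,"wz": 0},
  {"dx": 0.027,"dy": 0.16,"dz": -0.154,"wx": 0,"wy": 0,"wz": 0},
  {"dx": 0.034,"dy": 0.205,"dz": -0.154,"wx": 0,"wy": 0,"wz": 0},
  {"dx": 0.041,"dy": 0.25,"dz": -0.154,"wx": 0,"wy": 0,"wz": 0},
  {"dx": 0.046,"dy": 0.278,"dz": -0.154,"wx": 0,"wy": 0,"wz": 0},
  {"dx": 0.046,"dy": 0.278,"dz": -0.154,"wx": 0,"wy": 0,"wz": 0},
  {"dx": 0.046,"dy": 0.278,"dz": -0.154,"wx": 0,"wy": 0,"wz": 0},
], gripper=0)

```text
time_s: 16.85
tcp_pos: [0.4969, -0.1493, 0.1585]
ee_rot: [[0.998, -0.057, -0.002], [-0.057, -0.998, 0.001], [-0.002, -0.001, -1.0]]
wrist_force: [-0.2, 0.4, -2.5]
gripper_width: 0.473
```

```bash
python3 - <<'E'
from h import *
s=r.sense();print(s['gripper_width']);save('w9',cams.capture('wrist'));go(*tray(-.038,0),.0806)
E
```

```text
0.4730295988933007
d [0.0011 0.0002 0.0781] wz for None: -0.0 z-tilt [-0.002  0.001] z 0.1587
```

View pics/w9.png

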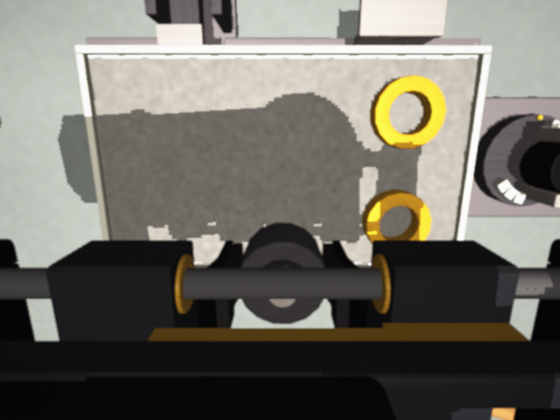

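The housing is held and both rings lie flat at (410,111) and (398,218). Lowering.

drive_tool([
  {"dx": 0.001,"dy": 0,"dz": 0.04,"wx": 0,"wy": 0,"wz": 0},
  {"dx": 0.001,"dy": 0,"dz": 0.065,"wx": 0,"wy": 0,"wz": 0},
  {"dx": 0.001,"dy": 0,"dz": 0.074,"wx": 0,"wy": 0,"wz": 0},
  {"dx": 0.001,"dy": 0,"dz": 0.077,"wx": 0,"wy": 0,"wz": 0},
  {"dx": 0.001,"dy": 0,"dz": 0.079,"wx": 0,"wy": 0,"wz": 0},
  {"dx": 0.001,"dy": 0,"dz": 0.081,"wx": 0,"wy": 0,"wz": 0},
  {"dx": 0.001,"dy": 0,"dz": 0.081,"wx": 0,"wy": 0,"wz": 0},
], gripper=0)

```text
time_s: 17.6
tcp_pos: [0.5, -0.1488, 0.0797]
ee_rot: [[0.999, -0.055, 0.003], [-0.055, -0.999, -0.0], [0.003, -0.0, -1.0]]
wrist_force: [0.5, 0.4, -0.3]
gripper_width: 0.473
```

drive_tool([
  {"dx": 0,"dy": 0,"dz": 0,"wx": 0,"wy": 0,"wz": 0},
  {"dx": 0,"dy": 0,"dz": 0,"wx": 0,"wy": 0,"wz": 0},
  {"dx": 0,"dy": 0,"dz": 0,"wx": 0,"wy": 0,"wz": 0},
  {"dx": 0,"dy": 0,"dz": -0.02,"wx": 0,"wy": 0,"wz": 0},
  {"dx": 0,"dy": 0,"dz": -0.05,"wx": 0,"wy": 0,"wz": 0},
  {"dx": 0,"dy": 0,"dz": -0.08,"wx": 0,"wy": 0,"wz": 0},
  {"dx": 0,"dy": 0,"dz": -0.08,"wx": 0,"wy": 0,"wz": 0},
], gripper=0.58)

```text
time_s: 18.3
tcp_pos: [0.5019, -0.1494, 0.1632]
ee_rot: [[0.998, -0.054, 0.01], [-0.054, -0.999, -0.001], [0.01, 0.001, -1.0]]
wrist_force: [0.6, -0.5, -0.6]
gripper_width: 0.581
```

```bash
python3 - <<'E'
from h import *
s=r.sense();save('w10',cams.capture('wrist'));go(.656,.221,.16)
E
python3 meas.py | grep -E "scene (white|dark)" | head -8
```

```text
d [ 0.1351 -0.3781  0.0017] wz for None: 0.0 z-tilt [ 0.006 -0.   ] z 0.1609
scene white [387.9 218.8] [ 26  19 260] [0.5655 0.3575]
scene white [306.1 228.7] [13 13 86] [0.5895 0.1267]
scene white [309.6 258.9] [ 14  15 112] [0.6806 0.1301]
scene white [233.2 298.2] [13  7 52] [ 0.782  -0.0695]
scene dark [343.6 161.7] [24 17 40] [0.3654 0.2548]
scene dark [257.6 205.6] [  8  51 273] [ 0.5131 -0.0064]
scene dark [233.4 205.9] [ 7  6 23] [ 0.5119 -0.0749]
scene dark [346.8 223.6] [ 24  22 389] [0.5799 0.2398]
```

View pics/w10.png

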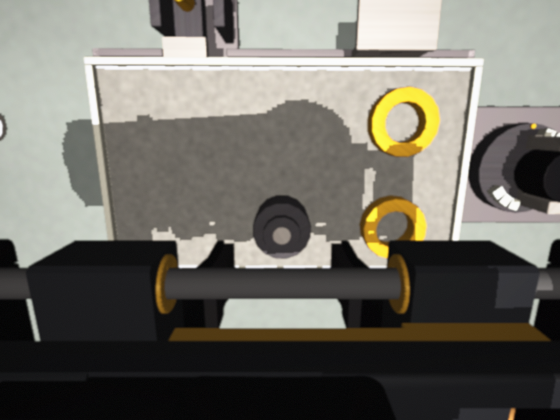

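Housing 1 stands upright at (282,227). Next is housing 2.

drive_tool([
  {"dx": 0.135,"dy": -0.378,"dz": 0.001,"wx": 0,"wy": 0,"wz": 0},
  {"dx": 0.135,"dy": -0.378,"dz": 0.001,"wx": 0,"wy": 0,"wz": 0},
  {"dx": 0.135,"dy": -0.378,"dz": 0.001,"wx": 0,"wy": 0,"wz": 0},
  {"dx": 0.135,"dy": -0.378,"dz": 0.001,"wx": 0,"wy": 0,"wz": 0},
  {"dx": 0.135,"dy": -0.378,"dz": 0.001,"wx": 0,"wy": 0,"wz": 0},
  {"dx": 0.135,"dy": -0.378,"dz": 0.001,"wx": 0,"wy": 0,"wz": 0},
  {"dx": 0.135,"dy": -0.378,"dz": 0.001,"wx": 0,"wy": 0,"wz": 0},
  {"dx": 0.135,"dy": -0.378,"dz": 0.001,"wx": 0,"wy": 0,"wz": 0},
  {"dx": 0.135,"dy": -0.378,"dz": 0.001,"wx": 0,"wy": 0,"wz": 0},
  {"dx": 0.135,"dy": -0.378,"dz": 0.001,"wx": 0,"wy": 0,"wz": 0},
  {"dx": 0.135,"dy": -0.378,"dz": 0.001,"wx": 0,"wy": 0,"wz": 0},
  {"dx": 0.135,"dy": -0.378,"dz": 0.001,"wx": 0,"wy": 0,"wz": 0},
], gripper=0.85)

```text
time_s: 19.65
tcp_pos: [0.654, 0.2195, 0.1574]
ee_rot: [[0.998, -0.057, -0.001], [-0.057, -0.998, -0.001], [-0.001, 0.001, -1.0]]
wrist_force: [-0.1, 0.4, -0.6]
gripper_width: 0.85
```

```bash
python3 - <<'E'
from h import *
s=r.sense();im=cams.capture('wrist');save('w11',im);K,E=model('wrist',s);print(proj(K,E,(.656,.221,.04)));go(.656,.221,.005)
E
```

```text
[280.16240184 205.58159261]
d [ 0.0018 -0.0016  0.1527] wz for None: -0.0 z-tilt [-0. -0.] z 0.1577
```

View pics/w11.png

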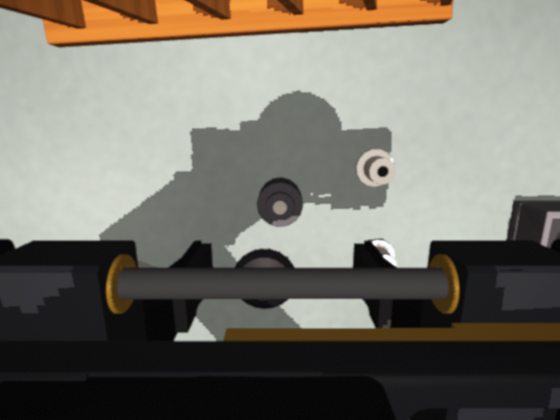

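Housing 2's boss is at (280,207). Bushing 2, with its bore at (382,171), clears the fingers.

drive_tool([
  {"dx": 0.001,"dy": -0.002,"dz": 0.05,"wx": 0,"wy": 0,"wz": 0},
  {"dx": 0.001,"dy": -0.002,"dz": 0.1,"wx": 0,"wy": 0,"wz": 0},
  {"dx": 0.001,"dy": -0.002,"dz": 0.135,"wx": 0,"wy": 0,"wz": 0},
  {"dx": 0.001,"dy": -0.002,"dz": 0.148,"wx": 0,"wy": 0,"wz": 0},
  {"dx": 0.001,"dy": -0.002,"dz": 0.152,"wx": 0,"wy": 0,"wz": 0},
  {"dx": 0.001,"dy": -0.002,"dz": 0.152,"wx": 0,"wy": 0,"wz": 0},
], gripper=0.85)

```text
time_s: 20.3
tcp_pos: [0.6567, 0.2231, 0.007]
ee_rot: [[0.998, -0.055, 0.002], [-0.055, -0.998, 0.001], [0.002, -0.001, -1.0]]
wrist_force: [0.5, 0.4, 0.1]
gripper_width: 0.85
```

drive_tool([
  {"dx": 0,"dy": 0,"dz": 0,"wx": 0,"wy": 0,"wz": 0},
  {"dx": 0,"dy": 0,"dz": 0,"wx": 0,"wy": 0,"wz": 0},
  {"dx": 0,"dy": 0,"dz": 0,"wx": 0,"wy": 0,"wz": 0},
  {"dx": 0,"dy": 0,"dz": 0,"wx": 0,"wy": 0,"wz": 0},
  {"dx": 0,"dy": 0,"dz": 0,"wx": 0,"wy": 0,"wz": 0},
  {"dx": 0,"dy": 0,"dz": 0,"wx": 0,"wy": 0,"wz": 0},
  {"dx": 0,"dy": 0,"dz": 0,"wx": 0,"wy": 0,"wz": 0},
], gripper=0)

```text
time_s: 21.0
tcp_pos: [0.6556, 0.2228, 0.006]
ee_rot: [[0.998, -0.055, 0.0], [-0.055, -0.998, -0.0], [0.0, 0.0, -1.0]]
wrist_force: [-1.3, -0.6, 3.8]
gripper_width: 0.476
```

```bash
python3 - <<'E'
from h import *
go(*tray(.038,.0),.16)
E
```

```text
d [-0.0609  0.3799 -0.1538] wz for None: 0.0 z-tilt [ 0. -0.] z 0.006
```

drive_tool([
  {"dx": 0,"dy": 0,"dz": -0.03,"wx": 0,"wy": 0,"wz": 0},
  {"dx": 0,"dy": 0,"dz": -0.08,"wx": 0,"wy": 0,"wz": 0},
  {"dx": 0,"dy": 0,"dz": -0.13,"wx": 0,"wy": 0,"wz": 0},
  {"dx": -0.005,"dy": 0.03,"dz": -0.154,"wx": 0,"wy": 0,"wz": 0},
  {"dx": -0.012,"dy": 0.075,"dz": -0.154,"wx": 0,"wy": 0,"wz": 0},
  {"dx": -0.02,"dy": 0.12,"dz": -0.154,"wx": 0,"wy": 0,"wz": 0},
  {"dx": -0.027,"dy": 0.165,"dz": -0.154,"wx": 0,"wy": 0,"wz": 0},
  {"dx": -0.034,"dy": 0.21,"dz": -0.154,"wx": 0,"wy": 0,"wz": 0},
  {"dx": -0.041,"dy": 0.255,"dz": -0.154,"wx": 0,"wy": 0,"wz": 0},
  {"dx": -0.048,"dy": 0.3,"dz": -0.154,"wx": 0,"wy": 0,"wz": 0},
  {"dx": -0.055,"dy": 0.345,"dz": -0.154,"wx": 0,"wy": 0,"wz": 0},
  {"dx": -0.061,"dy": 0.38,"dz": -0.154,"wx": 0,"wy": 0,"wz": 0},
  {"dx": -0.061,"dy": 0.38,"dz": -0.154,"wx": 0,"wy": 0,"wz": 0},
  {"dx": -0.061,"dy": 0.38,"dz": -0.154,"wx": 0,"wy": 0,"wz": 0},
], gripper=0)

```text
time_s: 22.4
tcp_pos: [0.573, -0.1537, 0.1586]
ee_rot: [[0.998, -0.057, -0.001], [-0.057, -0.998, 0.001], [-0.001, -0.001, -1.0]]
wrist_force: [0.7, -0.3, -2.0]
gripper_width: 0.475
```

```bash
python3 - <<'E'
from h import *
s=r.sense();print(s['gripper_width']);save('w12',cams.capture('wrist'));go(*tray(.038,0),.0786)
E
```

```text
0.4751516937658322
d [0.0006 0.0003 0.0802] wz for None: -0.0 z-tilt [-0.001  0.001] z 0.1588
```

View pics/w12.png

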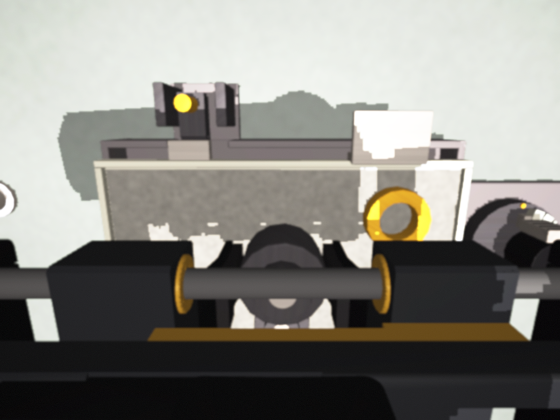

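Housing 2 is still held. I'll lower it until the sagging tray carries its weight.

drive_tool([
  {"dx": 0,"dy": 0,"dz": 0.04,"wx": 0,"wy": 0,"wz": 0},
  {"dx": 0,"dy": 0,"dz": 0.065,"wx": 0,"wy": 0,"wz": 0},
  {"dx": 0,"dy": 0,"dz": 0.076,"wx": 0,"wy": 0,"wz": 0},
  {"dx": 0,"dy": 0,"dz": 0.079,"wx": 0,"wy": 0,"wz": 0},
  {"dx": 0,"dy": 0,"dz": 0.082,"wx": 0,"wy": 0,"wz": 0},
  {"dx": 0,"dy": 0,"dz": 0.085,"wx": 0,"wy": 0,"wz": 0},
  {"dx": 0,"dy": 0,"dz": 0.087,"wx": 0,"wy": 0,"wz": 0},
  {"dx": 0,"dy": 0,"dz": 0.087,"wx": 0,"wy": 0,"wz": 0},
], gripper=0)

```text
time_s: 23.25
tcp_pos: [0.5747, -0.153, 0.0734]
ee_rot: [[0.998, -0.055, 0.002], [-0.055, -0.998, -0.0], [0.002, 0.0, -1.0]]
wrist_force: [-0.2, 0.4, -1.2]
gripper_width: 0.474
```

drive_tool([
  {"dx": 0,"dy": 0,"dz": 0,"wx": 0,"wy": 0,"wz": 0},
  {"dx": 0,"dy": 0,"dz": 0,"wx": 0,"wy": 0,"wz": 0},
  {"dx": 0,"dy": 0,"dz": 0,"wx": 0,"wy": 0,"wz": 0},
  {"dx": 0,"dy": 0,"dz": -0.02,"wx": 0,"wy": 0,"wz": 0},
  {"dx": 0,"dy": 0,"dz": -0.05,"wx": 0,"wy": 0,"wz": 0},
  {"dx": 0,"dy": 0,"dz": -0.085,"wx": 0,"wy": 0,"wz": 0},
  {"dx": 0,"dy": 0,"dz": -0.085,"wx": 0,"wy": 0,"wz": 0},
], gripper=0.58)

```text
time_s: 23.95
tcp_pos: [0.5772, -0.1537, 0.1634]
ee_rot: [[0.998, -0.054, 0.011], [-0.054, -0.999, -0.002], [0.011, 0.001, -1.0]]
wrist_force: [1.1, -0.0, 1.2]
gripper_width: 0.58
```

```bash
python3 - <<'E'
from h import *
s=r.sense();save('w13',cams.capture('wrist'));go(.5895,.127,.16)
E
python3 meas.py | grep -E "scene (white)" | head -8
```

```text
d [-0.0014 -0.2806  0.0007] wz for None: 0.0 z-tilt [ 0.007 -0.   ] z 0.1607
scene white [387.9 218.8] [ 26  19 260] [0.5656 0.3576]
scene white [306.2 228.6] [13 13 89] [0.5892 0.1269]
scene white [309.6 258.9] [ 14  15 112] [0.6806 0.1301]
scene white [233.3 297.7] [14 10 57] [ 0.7808 -0.0693]
```

View pics/w13.png

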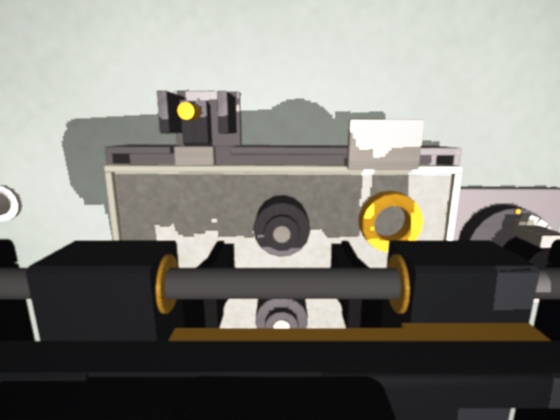

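Both housings stand upright in the tray. Next is bushing 1.

drive_tool([
  {"dx": -0.001,"dy": -0.281,"dz": 0,"wx": 0,"wy": 0,"wz": 0},
  {"dx": -0.001,"dy": -0.281,"dz": 0,"wx": 0,"wy": 0,"wz": 0},
  {"dx": -0.001,"dy": -0.281,"dz": 0,"wx": 0,"wy": 0,"wz": 0},
  {"dx": -0.001,"dy": -0.281,"dz": 0,"wx": 0,"wy": 0,"wz": 0},
  {"dx": -0.001,"dy": -0.281,"dz": 0,"wx": 0,"wy": 0,"wz": 0},
  {"dx": -0.001,"dy": -0.281,"dz": 0,"wx": 0,"wy": 0,"wz": 0},
  {"dx": -0.001,"dy": -0.281,"dz": 0,"wx": 0,"wy": 0,"wz": 0},
  {"dx": -0.001,"dy": -0.281,"dz": 0,"wx": 0,"wy": 0,"wz": 0},
  {"dx": -0.001,"dy": -0.281,"dz": 0,"wx": 0,"wy": 0,"wz": 0},
], gripper=0.7)

```text
time_s: 25.0
tcp_pos: [0.5876, 0.1265, 0.1566]
ee_rot: [[0.998, -0.056, -0.002], [-0.056, -0.998, -0.001], [-0.002, 0.001, -1.0]]
wrist_force: [0.0, 0.5, 0.6]
gripper_width: 0.698
```

```bash
python3 - <<'E'
from h import *
s=r.sense();im=cams.capture('wrist');save('w14',im);K,E=model('wrist',s);print(proj(K,E,(.5895,.127,.03)));go(.5895,.127,.01)
E
```

```text
[281.23187283 203.1037023 ]
d [ 0.0019 -0.0009  0.1469] wz for None: -0.0 z-tilt [-0.002 -0.001] z 0.1569
```

View pics/w14.png

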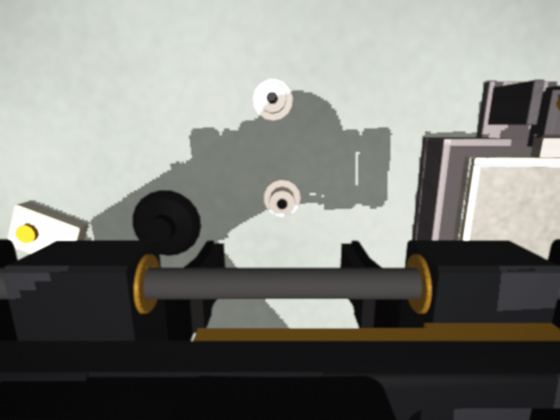

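Bushing 1's bore is at (282,204), matching the prediction, and bushing 2's is at (272,98).

drive_tool([
  {"dx": 0.001,"dy": 0,"dz": 0.05,"wx": 0,"wy": 0,"wz": 0},
  {"dx": 0.001,"dy": 0,"dz": 0.1,"wx": 0,"wy": 0,"wz": 0},
  {"dx": 0.001,"dy": 0,"dz": 0.13,"wx": 0,"wy": 0,"wz": 0},
  {"dx": 0.001,"dy": 0,"dz": 0.143,"wx": 0,"wy": 0,"wz": 0},
  {"dx": 0.001,"dy": 0,"dz": 0.147,"wx": 0,"wy": 0,"wz": 0},
  {"dx": 0.001,"dy": 0,"dz": 0.147,"wx": 0,"wy": 0,"wz": 0},
], gripper=0.7)

```text
time_s: 25.65
tcp_pos: [0.5902, 0.1273, 0.0114]
ee_rot: [[0.998, -0.056, 0.002], [-0.056, -0.998, 0.0], [0.001, -0.0, -1.0]]
wrist_force: [0.0, -0.1, 0.2]
gripper_width: 0.697
```

drive_tool([
  {"dx": 0,"dy": 0,"dz": 0,"wx": 0,"wy": 0,"wz": 0},
  {"dx": 0,"dy": 0,"dz": 0,"wx": 0,"wy": 0,"wz": 0},
  {"dx": 0,"dy": 0,"dz": 0,"wx": 0,"wy": 0,"wz": 0},
  {"dx": 0,"dy": 0,"dz": 0,"wx": 0,"wy": 0,"wz": 0},
  {"dx": 0,"dy": 0,"dz": 0,"wx": 0,"wy": 0,"wz": 0},
  {"dx": 0,"dy": 0,"dz": 0,"wx": 0,"wy": 0,"wz": 0},
  {"dx": 0,"dy": 0,"dz": 0,"wx": 0,"wy": 0,"wz": 0},
], gripper=0)

```text
time_s: 26.35
tcp_pos: [0.5893, 0.1276, 0.0108]
ee_rot: [[0.998, -0.055, 0.0], [-0.055, -0.998, -0.0], [0.0, 0.0, -1.0]]
wrist_force: [-0.5, -0.4, 2.5]
gripper_width: 0.264
```

```bash
python3 - <<'E'
from h import *
go(*tray(-.038,.085),.16)
E
```

```text
d [-0.0758  0.196  -0.1492] wz for None: 0.0 z-tilt [ 0. -0.] z 0.0108
```

drive_tool([
  {"dx": 0,"dy": 0,"dz": -0.03,"wx": 0,"wy": 0,"wz": 0},
  {"dx": 0,"dy": 0,"dz": -0.08,"wx": 0,"wy": 0,"wz": 0},
  {"dx": 0,"dy": 0,"dz": -0.13,"wx": 0,"wy": 0,"wz": 0},
  {"dx": -0.01,"dy": 0.03,"dz": -0.149,"wx": 0,"wy": 0,"wz": 0},
  {"dx": -0.028,"dy": 0.07,"dz": -0.149,"wx": 0,"wy": 0,"wz": 0},
  {"dx": -0.045,"dy": 0.115,"dz": -0.149,"wx": 0,"wy": 0,"wz": 0},
  {"dx": -0.06,"dy": 0.16,"dz": -0.149,"wx": 0,"wy": 0,"wz": 0},
  {"dx": -0.076,"dy": 0.196,"dz": -0.149,"wx": 0,"wy": 0,"wz": 0},
  {"dx": -0.076,"dy": 0.196,"dz": -0.149,"wx": 0,"wy": 0,"wz": 0},
  {"dx": -0.076,"dy": 0.196,"dz": -0.149,"wx": 0,"wy": 0,"wz": 0},
], gripper=0)

```text
time_s: 27.35
tcp_pos: [0.5023, -0.0648, 0.1597]
ee_rot: [[0.998, -0.057, 0.001], [-0.057, -0.998, 0.0], [0.001, -0.0, -1.0]]
wrist_force: [0.4, -0.8, 0.1]
gripper_width: 0.265
```

```bash
python3 - <<'E'
from h import *
s=r.sense();print(s['gripper_width']);save('w15',cams.capture('wrist'));go(*tray(-.038,.085),.0748)
E
```

```text
0.26528515778124917
d [-0.0001 -0.      0.0849] wz for None: 0.0 z-tilt [0.001 0.   ] z 0.1597
```

View pics/w15.png

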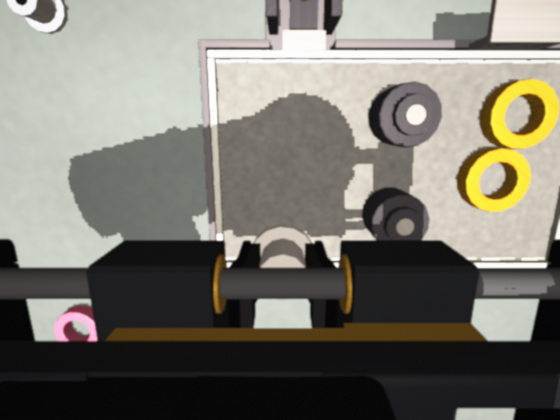

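The bushing is held over its free spot. Lowering.

drive_tool([
  {"dx": 0,"dy": 0,"dz": 0.04,"wx": 0,"wy": 0,"wz": 0},
  {"dx": 0,"dy": 0,"dz": 0.065,"wx": 0,"wy": 0,"wz": 0},
  {"dx": 0,"dy": 0,"dz": 0.077,"wx": 0,"wy": 0,"wz": 0},
  {"dx": 0,"dy": 0,"dz": 0.081,"wx": 0,"wy": 0,"wz": 0},
  {"dx": 0,"dy": 0,"dz": 0.083,"wx": 0,"wy": 0,"wz": 0},
  {"dx": 0,"dy": 0,"dz": 0.085,"wx": 0,"wy": 0,"wz": 0},
  {"dx": 0,"dy": 0,"dz": 0.086,"wx": 0,"wy": 0,"wz": 0},
  {"dx": 0,"dy": 0,"dz": 0.086,"wx": 0,"wy": 0,"wz": 0},
], gripper=0)

```text
time_s: 28.2
tcp_pos: [0.5038, -0.0636, 0.0751]
ee_rot: [[0.999, -0.055, 0.003], [-0.055, -0.999, 0.0], [0.003, -0.001, -1.0]]
wrist_force: [-0.7, 2.5, 3.9]
gripper_width: 0.269
```

drive_tool([
  {"dx": 0,"dy": 0,"dz": 0,"wx": 0,"wy": 0,"wz": 0},
  {"dx": 0,"dy": 0,"dz": 0,"wx": 0,"wy": 0,"wz": 0},
  {"dx": 0,"dy": 0,"dz": 0,"wx": 0,"wy": 0,"wz": 0},
  {"dx": 0,"dy": 0,"dz": -0.02,"wx": 0,"wy": 0,"wz": 0},
  {"dx": 0,"dy": 0,"dz": -0.05,"wx": 0,"wy": 0,"wz": 0},
  {"dx": 0,"dy": 0,"dz": -0.085,"wx": 0,"wy": 0,"wz": 0},
  {"dx": 0,"dy": 0,"dz": -0.085,"wx": 0,"wy": 0,"wz": 0},
], gripper=0.42)

```text
time_s: 28.9
tcp_pos: [0.5057, -0.064, 0.1632]
ee_rot: [[0.998, -0.054, 0.01], [-0.054, -0.999, 0.0], [0.01, -0.001, -1.0]]
wrist_force: [0.5, -0.1, 0.6]
gripper_width: 0.42
```

```bash
python3 - <<'E'
from h import *
s=r.sense();save('w16',cams.capture('wrist'));go(.6815,.1300,.16)
E
python3 meas.py | grep -E "scene (white)" | head -8
```

```text
d [ 0.1666 -0.2034  0.0019] wz for None: 0.0 z-tilt [0.005 0.001] z 0.1608
scene white [387.9 218.9] [ 26  19 258] [0.5657 0.3575]
scene white [309.6 258.9] [ 14  15 111] [0.6807 0.1299]
scene white [233.2 298.1] [12  7 43] [ 0.7819 -0.0695]
```

View pics/w16.png

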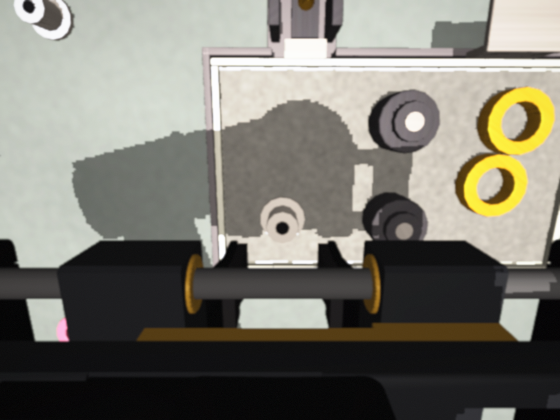

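Bushing 1 stands at (282,218). Ring 1 was evidently knocked towards ring 2: it's now at (494,185), with ring 2 at (517,120). The two still look flat and separate, and I'll check closer later. Next is bushing 2.

drive_tool([
  {"dx": 0.167,"dy": -0.203,"dz": 0.001,"wx": 0,"wy": 0,"wz": 0},
  {"dx": 0.167,"dy": -0.203,"dz": 0.001,"wx": 0,"wy": 0,"wz": 0},
  {"dx": 0.167,"dy": -0.203,"dz": 0.001,"wx": 0,"wy": 0,"wz": 0},
  {"dx": 0.167,"dy": -0.203,"dz": 0.001,"wx": 0,"wy": 0,"wz": 0},
  {"dx": 0.167,"dy": -0.203,"dz": 0.001,"wx": 0,"wy": 0,"wz": 0},
  {"dx": 0.167,"dy": -0.203,"dz": 0.001,"wx": 0,"wy": 0,"wz": 0},
  {"dx": 0.167,"dy": -0.203,"dz": 0.001,"wx": 0,"wy": 0,"wz": 0},
  {"dx": 0.167,"dy": -0.203,"dz": 0.001,"wx": 0,"wy": 0,"wz": 0},
  {"dx": 0.167,"dy": -0.203,"dz": 0.001,"wx": 0,"wy": 0,"wz": 0},
], gripper=0.7)

```text
time_s: 29.95
tcp_pos: [0.6794, 0.1282, 0.1571]
ee_rot: [[0.998, -0.056, -0.002], [-0.056, -0.998, -0.001], [-0.002, 0.001, -1.0]]
wrist_force: [1.0, -0.2, 0.4]
gripper_width: 0.699
```

```bash
python3 - <<'E'
from h import *
s=r.sense();im=cams.capture('wrist');save('w17',im);K,E=model('wrist',s);print(proj(K,E,(.6815,.13,.03)));go(.6815,.13,.0105)
E
```

```text
[279.83986382 202.82813719]
d [ 0.0019 -0.0019  0.1472] wz for None: -0.0 z-tilt [-0.001 -0.   ] z 0.1577
```

View pics/w17.png

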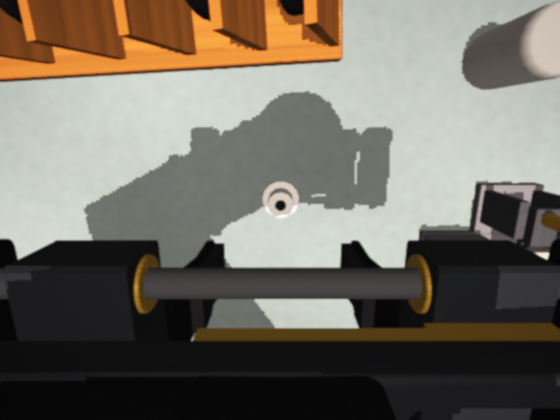

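Bushing 2's bore is at (281,205), slightly nearer than predicted.

drive_tool([
  {"dx": 0.0005,"dy": -0.001,"dz": 0.05,"wx": 0,"wy": 0,"wz": 0},
  {"dx": 0.0005,"dy": -0.001,"dz": 0.1,"wx": 0,"wy": 0,"wz": 0},
  {"dx": 0.0005,"dy": -0.001,"dz": 0.13,"wx": 0,"wy": 0,"wz": 0},
  {"dx": 0.0005,"dy": -0.001,"dz": 0.143,"wx": 0,"wy": 0,"wz": 0},
  {"dx": 0.0005,"dy": -0.001,"dz": 0.147,"wx": 0,"wy": 0,"wz": 0},
  {"dx": 0.0005,"dy": -0.001,"dz": 0.147,"wx": 0,"wy": 0,"wz": 0},
], gripper=0.7)

```text
time_s: 30.6
tcp_pos: [0.6819, 0.1304, 0.012]
ee_rot: [[0.998, -0.055, 0.002], [-0.055, -0.998, 0.0], [0.002, -0.001, -1.0]]
wrist_force: [1.0, 0.1, 0.0]
gripper_width: 0.695
```

drive_tool([
  {"dx": 0,"dy": 0,"dz": 0,"wx": 0,"wy": 0,"wz": 0},
  {"dx": 0,"dy": 0,"dz": 0,"wx": 0,"wy": 0,"wz": 0},
  {"dx": 0,"dy": 0,"dz": 0,"wx": 0,"wy": 0,"wz": 0},
  {"dx": 0,"dy": 0,"dz": 0,"wx": 0,"wy": 0,"wz": 0},
  {"dx": 0,"dy": 0,"dz": 0,"wx": 0,"wy": 0,"wz": 0},
  {"dx": 0,"dy": 0,"dz": 0,"wx": 0,"wy": 0,"wz": 0},
  {"dx": 0,"dy": 0,"dz": 0,"wx": 0,"wy": 0,"wz": 0},
], gripper=0)

```text
time_s: 31.3
tcp_pos: [0.6811, 0.1305, 0.0107]
ee_rot: [[0.998, -0.055, 0.0], [-0.055, -0.998, -0.0], [0.0, 0.0, -1.0]]
wrist_force: [-1.0, 0.1, 1.2]
gripper_width: 0.269
```

```bash
python3 - <<'E'
from h import *
go(*tray(.038,.085),.16)
E
```

```text
d [-0.0913  0.2041 -0.1493] wz for None: 0.0 z-tilt [ 0. -0.] z 0.0107
```

drive_tool([
  {"dx": 0,"dy": 0,"dz": -0.03,"wx": 0,"wy": 0,"wz": 0},
  {"dx": 0,"dy": 0,"dz": -0.08,"wx": 0,"wy": 0,"wz": 0},
  {"dx": 0,"dy": 0,"dz": -0.13,"wx": 0,"wy": 0,"wz": 0},
  {"dx": -0.01,"dy": 0.03,"dz": -0.149,"wx": 0,"wy": 0,"wz": 0},
  {"dx": -0.03,"dy": 0.07,"dz": -0.149,"wx": 0,"wy": 0,"wz": 0},
  {"dx": -0.05,"dy": 0.115,"dz": -0.149,"wx": 0,"wy": 0,"wz": 0},
  {"dx": -0.07,"dy": 0.16,"dz": -0.149,"wx": 0,"wy": 0,"wz": 0},
  {"dx": -0.091,"dy": 0.204,"dz": -0.149,"wx": 0,"wy": 0,"wz": 0},
  {"dx": -0.091,"dy": 0.204,"dz": -0.149,"wx": 0,"wy": 0,"wz": 0},
  {"dx": -0.091,"dy": 0.204,"dz": -0.149,"wx": 0,"wy": 0,"wz": 0},
], gripper=0)

```text
time_s: 32.3
tcp_pos: [0.5785, -0.0693, 0.1599]
ee_rot: [[0.998, -0.057, 0.001], [-0.057, -0.998, 0.0], [0.001, -0.0, -1.0]]
wrist_force: [-0.3, 0.6, -0.7]
gripper_width: 0.268
```

```bash
python3 - <<'E'
from h import *
s=r.sense();print(s['gripper_width']);save('w18',cams.capture('wrist'));go(*tray(.038,.085),.0735)
E
```

```text
0.2683268923790144
d [-0.0006 -0.0001  0.0863] wz for None: 0.0 z-tilt [0.001 0.   ] z 0.1598
```

View pics/w18.png

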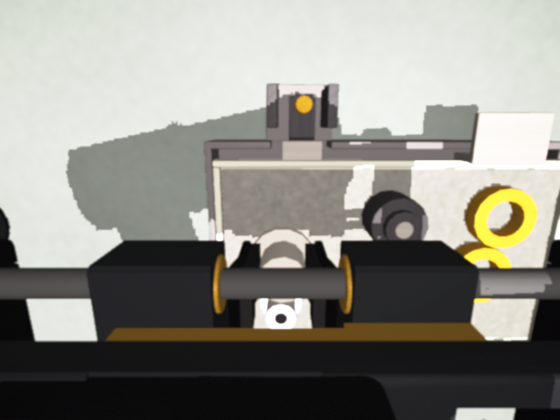

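drive_tool([
  {"dx": 0,"dy": 0,"dz": 0.04,"wx": 0,"wy": 0,"wz": 0},
  {"dx": 0,"dy": 0,"dz": 0.065,"wx": 0,"wy": 0,"wz": 0},
  {"dx": 0,"dy": 0,"dz": 0.078,"wx": 0,"wy": 0,"wz": 0},
  {"dx": 0,"dy": 0,"dz": 0.082,"wx": 0,"wy": 0,"wz": 0},
  {"dx": 0,"dy": 0,"dz": 0.085,"wx": 0,"wy": 0,"wz": 0},
  {"dx": 0,"dy": 0,"dz": 0.087,"wx": 0,"wy": 0,"wz": 0},
  {"dx": 0,"dy": 0,"dz": 0.087,"wx": 0,"wy": 0,"wz": 0},
], gripper=0)

```text
time_s: 33.05
tcp_pos: [0.5801, -0.0677, 0.0748]
ee_rot: [[0.999, -0.054, 0.003], [-0.054, -0.999, 0.0], [0.003, -0.0, -1.0]]
wrist_force: [-1.6, 1.4, 3.7]
gripper_width: 0.264
```

drive_tool([
  {"dx": 0,"dy": 0,"dz": 0,"wx": 0,"wy": 0,"wz": 0},
  {"dx": 0,"dy": 0,"dz": 0,"wx": 0,"wy": 0,"wz": 0},
  {"dx": 0,"dy": 0,"dz": 0,"wx": 0,"wy": 0,"wz": 0},
  {"dx": 0,"dy": 0,"dz": -0.02,"wx": 0,"wy": 0,"wz": 0},
  {"dx": 0,"dy": 0,"dz": -0.05,"wx": 0,"wy": 0,"wz": 0},
  {"dx": -0.06,"dy": 0.02,"dz": -0.1,"wx": 0,"wy": 0,"wz": 0},
  {"dx": -0.1,"dy": 0.06,"dz": -0.12,"wx": 0,"wy": 0,"wz": 0},
  {"dx": -0.1,"dy": 0.085,"dz": -0.12,"wx": 0,"wy": 0,"wz": 0},
  {"dx": -0.1,"dy": 0.085,"dz": -0.12,"wx": 0,"wy": 0,"wz": 0},
], gripper=0.42)

```text
time_s: 33.95
tcp_pos: [0.4727, -0.15, 0.1952]
ee_rot: [[0.998, -0.058, 0.004], [-0.058, -0.998, -0.0], [0.004, 0.0, -1.0]]
wrist_force: [0.9, 0.0, -0.5]
gripper_width: 0.424
```

```bash
python3 - <<'E'
from h import *
s=r.sense();save('w19',cams.capture('wrist'));save('s19',cams.capture('scene'));im=cams.capture('side');save('si19',cv2.resize(im[120:240,200:345],None,fx=4.8,fy=4.8,interpolation=cv2.INTER_CUBIC))
E
```

```text
(no output)
```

View pics/w19.png

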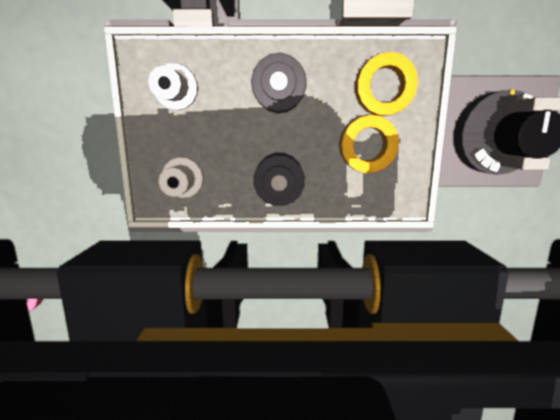

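View pics/si19.png

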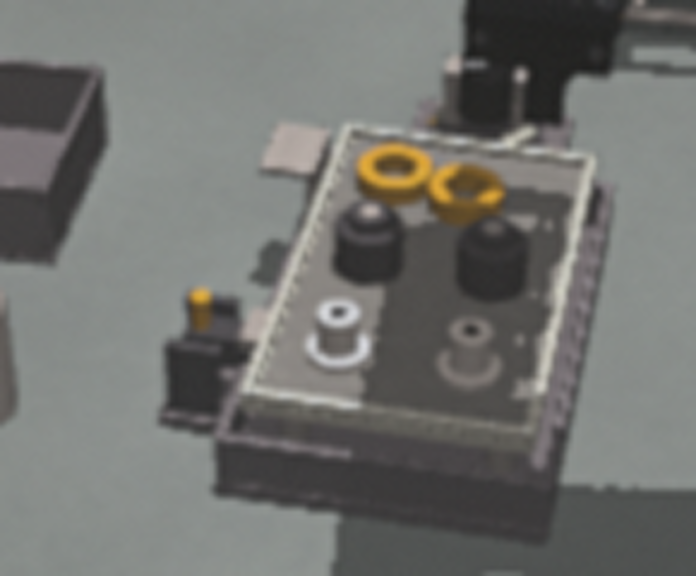

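View pics/s19.png

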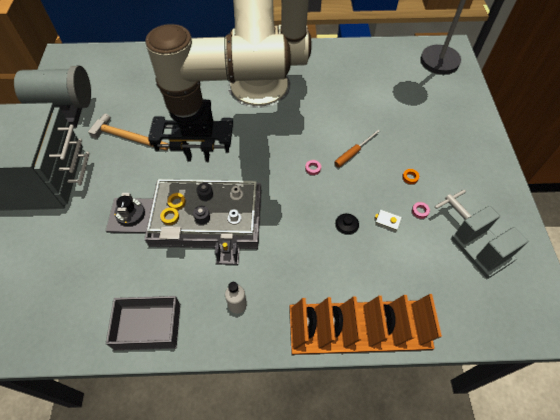

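All six parts stand flat and apart. I'll check the gap between the rings and locate the pad.

```bash
python3 - <<'E'
from h import *
s=r.sense();K,E=model('wrist',s)
z=.063+.016
a=ray(K,E,387.5,83,z);b=ray(K,E,370.5,143.5,z);print(a,b,np.linalg.norm(a-b))
# pad corners visible bottom edge in w19 at row ~18: from 343..412 ; use earlier w13 view too
print('pad -x edge', ray(K,E,343,18,.093),ray(K,E,412,18,.093))
K2,E2=model('scene');im=cams.capture('scene');save('p19',cv2.resize(im[215:250,145:245],None,fx=8,fy=8,interpolation=cv2.INTER_CUBIC))
K3,E3=model('side')
for q in((262,172),(274,123),(345,124),(320,172)): print('pad side',np.round(ray(K3,E3,200+q[0]/4.8,120+q[1]/4.8,.093),4))
E
```

```text
[ 0.57177744 -0.23641254  0.079     ] [ 0.52575351 -0.22355417  0.079     ] 0.047786393783377415
pad -x edge [ 0.61582309 -0.19939727  0.093     ] [ 0.6130493  -0.24857863  0.093     ]
pad side [ 0.6434 -0.1984  0.093 ]
pad side [ 0.6459 -0.2533  0.093 ]
pad side [ 0.6017 -0.2599  0.093 ]
pad side [ 0.6086 -0.2044  0.093 ]
```

View pics/p19.png

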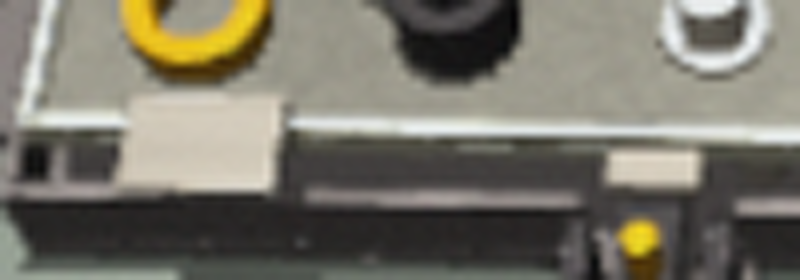

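```bash
python3 - <<'E'
from h import *
K2,E2=model('scene');print(ray(K2,E2,170.4,232.8,.093))
im=cams.capture('wrist');save('z19',cv2.resize(im[30:190,330:440],None,fx=3.7,fy=3.7,interpolation=cv2.INTER_CUBIC))
E
```

```text
[ 0.63257084 -0.22530623  0.093     ]
```

View pics/z19.png

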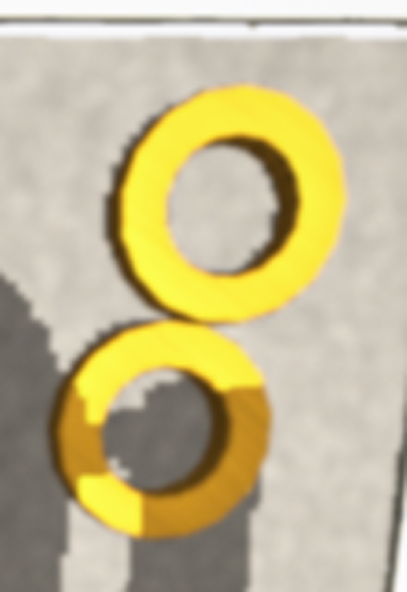

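The rings are touching but both flat. Now the press, with closed fingers, at (0.632, -0.225).

```bash
python3 - <<'E'
from h import *
go(.632,-.225,.12)
E
```

```text
d [0.1613 0.0692 0.0717] wz for None: 0.1 z-tilt [-0.001  0.   ] z 0.1919
```

drive_tool([
  {"dx": 0.05,"dy": 0.02,"dz": 0,"wx": 0,"wy": 0,"wz": 0},
  {"dx": 0.1,"dy": 0.04,"dz": 0,"wx": 0,"wy": 0,"wz": 0},
  {"dx": 0.14,"dy": 0.06,"dz": 0.01,"wx": 0,"wy": 0,"wz": 0},
  {"dx": 0.161,"dy": 0.069,"dz": 0.03,"wx": 0,"wy": 0,"wz": 0},
  {"dx": 0.161,"dy": 0.069,"dz": 0.06,"wx": 0,"wy": 0,"wz": 0},
  {"dx": 0.161,"dy": 0.069,"dz": 0.072,"wx": 0,"wy": 0,"wz": 0},
  {"dx": 0.161,"dy": 0.069,"dz": 0.072,"wx": 0,"wy": 0,"wz": 0},
  {"dx": 0.161,"dy": 0.069,"dz": 0.072,"wx": 0,"wy": 0,"wz": 0},
], gripper=0)

```text
time_s: 35.0
tcp_pos: [0.6319, -0.2249, 0.1213]
ee_rot: [[0.999, -0.054, 0.001], [-0.054, -0.999, -0.001], [0.001, 0.001, -1.0]]
wrist_force: [-0.2, 0.1, 0.6]
gripper_width: 0.003
```

```bash
python3 - <<'E'
from h import *
print(r.sense()['gripper_width']);go(.632,-.225,.072);save('w20',cams.capture('wrist'))
E
```

```text
0.00280039260294728
d [0.0001 0.0001 0.0493] wz for None: 0.1 z-tilt [ 0.001 -0.001] z 0.1213
```

View pics/w20.png

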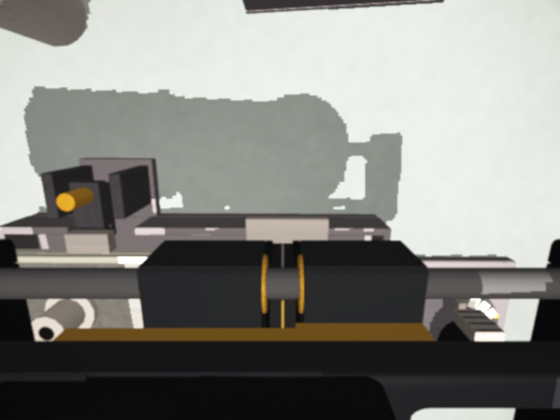

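The pad (columns 247–328) is centred under the closed fingers. Pressing gently.

drive_tool([
  {"dx": 0,"dy": 0,"dz": 0.015,"wx": 0,"wy": 0,"wz": 0},
  {"dx": 0,"dy": 0,"dz": 0.025,"wx": 0,"wy": 0,"wz": 0},
  {"dx": 0,"dy": 0,"dz": 0.029,"wx": 0,"wy": 0,"wz": 0},
  {"dx": 0,"dy": 0,"dz": 0.033,"wx": 0,"wy": 0,"wz": 0},
  {"dx": 0,"dy": 0,"dz": 0.037,"wx": 0,"wy": 0,"wz": 0},
  {"dx": 0,"dy": 0,"dz": 0.041,"wx": 0,"wy": 0,"wz": 0},
  {"dx": 0,"dy": 0,"dz": 0.044,"wx": 0,"wy": 0,"wz": 0},
  {"dx": 0,"dy": 0,"dz": 0.047,"wx": 0,"wy": 0,"wz": 0},
  {"dx": 0,"dy": 0,"dz": 0.05,"wx": 0,"wy": 0,"wz": 0},
  {"dx": 0,"dy": 0,"dz": 0.05,"wx": 0,"wy": 0,"wz": 0},
], gripper=0)

```text
time_s: 36.05
tcp_pos: [0.6325, -0.2253, 0.0735]
ee_rot: [[0.999, -0.054, 0.004], [-0.054, -0.999, -0.001], [0.004, 0.001, -1.0]]
wrist_force: [-0.8, 1.1, 5.5]
gripper_width: 0.004
```

drive_tool([
  {"dx": 0,"dy": 0,"dz": 0.002,"wx": 0,"wy": 0,"wz": 0},
  {"dx": 0,"dy": 0,"dz": 0.004,"wx": 0,"wy": 0,"wz": 0},
  {"dx": 0,"dy": 0,"dz": 0.005,"wx": 0,"wy": 0,"wz": 0},
  {"dx": 0,"dy": 0,"dz": 0.006,"wx": 0,"wy": 0,"wz": 0},
  {"dx": 0,"dy": 0,"dz": 0.006,"wx": 0,"wy": 0,"wz": 0},
  {"dx": 0,"dy": 0,"dz": 0.006,"wx": 0,"wy": 0,"wz": 0},
], gripper=0)

```text
time_s: 36.65
tcp_pos: [0.6325, -0.2253, 0.0677]
ee_rot: [[0.999, -0.054, 0.003], [-0.054, -0.999, -0.001], [0.004, 0.001, -1.0]]
wrist_force: [-1.9, 0.9, 7.2]
gripper_width: 0.011
```

drive_tool([
  {"dx": 0,"dy": 0,"dz": 0.0005,"wx": 0,"wy": 0,"wz": 0},
  {"dx": 0,"dy": 0,"dz": 0.001,"wx": 0,"wy": 0,"wz": 0},
  {"dx": 0,"dy": 0,"dz": 0.001,"wx": 0,"wy": 0,"wz": 0},
  {"dx": 0,"dy": 0,"dz": 0.001,"wx": 0,"wy": 0,"wz": 0},
  {"dx": 0,"dy": 0,"dz": 0.001,"wx": 0,"wy": 0,"wz": 0},
  {"dx": 0,"dy": 0,"dz": 0.001,"wx": 0,"wy": 0,"wz": 0},
  {"dx": 0,"dy": 0,"dz": 0.001,"wx": 0,"wy": 0,"wz": 0},
  {"dx": 0,"dy": 0,"dz": 0.001,"wx": 0,"wy": 0,"wz": 0},
  {"dx": 0,"dy": 0,"dz": 0.001,"wx": 0,"wy": 0,"wz": 0},
  {"dx": 0,"dy": 0,"dz": 0.001,"wx": 0,"wy": 0,"wz": 0},
  {"dx": 0,"dy": 0,"dz": 0.001,"wx": 0,"wy": 0,"wz": 0},
  {"dx": 0,"dy": 0,"dz": 0.001,"wx": 0,"wy": 0,"wz": 0},
], gripper=0)

```text
time_s: 37.85
tcp_pos: [0.6325, -0.2253, 0.0674]
ee_rot: [[0.999, -0.054, 0.004], [-0.054, -0.999, -0.001], [0.004, 0.001, -1.0]]
wrist_force: [-1.8, 1.8, 9.5]
gripper_width: 0.01
```

```bash
python3 - <<'E'
from h import *
save('w21',cams.capture('wrist'));im=cams.capture('side');save('si21',cv2.resize(im[120:240,200:345],None,fx=4.8,fy=4.8,interpolation=cv2.INTER_CUBIC))
E
```

```text
(no output)
```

View pics/w21.png

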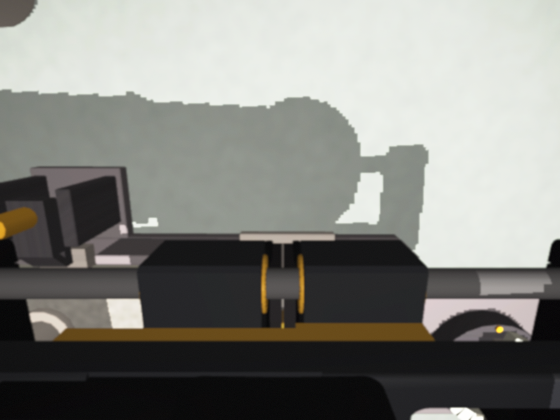

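View pics/si21.png

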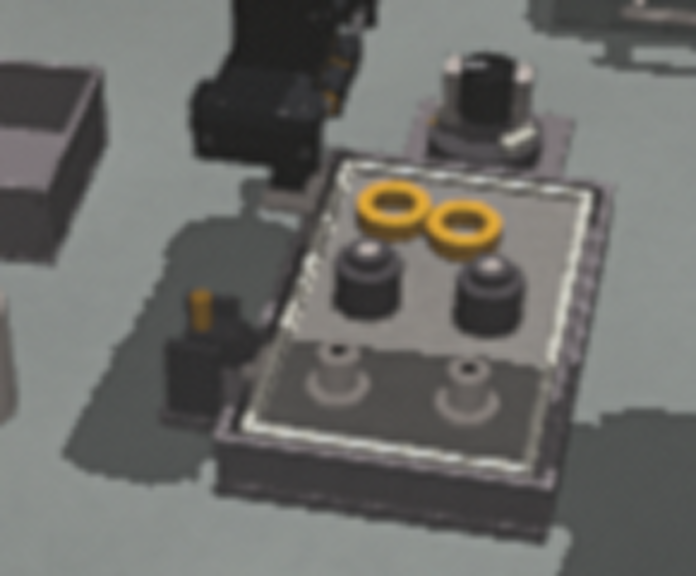

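The tray is down and the parts are undisturbed. I'll hold a little longer, then rise slowly.

drive_tool([
  {"dx": 0,"dy": 0,"dz": 0.0005,"wx": 0,"wy": 0,"wz": 0},
  {"dx": 0,"dy": 0,"dz": 0.0005,"wx": 0,"wy": 0,"wz": 0},
  {"dx": 0,"dy": 0,"dz": 0.0005,"wx": 0,"wy": 0,"wz": 0},
  {"dx": 0,"dy": 0,"dz": 0.0005,"wx": 0,"wy": 0,"wz": 0},
  {"dx": 0,"dy": 0,"dz": 0.0005,"wx": 0,"wy": 0,"wz": 0},
  {"dx": 0,"dy": 0,"dz": 0.0005,"wx": 0,"wy": 0,"wz": 0},
  {"dx": 0,"dy": 0,"dz": 0.0005,"wx": 0,"wy": 0,"wz": 0},
  {"dx": 0,"dy": 0,"dz": -0.002,"wx": 0,"wy": 0,"wz": 0},
  {"dx": 0,"dy": 0,"dz": -0.005,"wx": 0,"wy": 0,"wz": 0},
  {"dx": 0,"dy": 0,"dz": -0.009,"wx": 0,"wy": 0,"wz": 0},
  {"dx": 0,"dy": 0,"dz": -0.014,"wx": 0,"wy": 0,"wz": 0},
  {"dx": 0,"dy": 0,"dz": -0.02,"wx": 0,"wy": 0,"wz": 0},
  {"dx": 0,"dy": 0,"dz": -0.04,"wx": 0,"wy": 0,"wz": 0},
  {"dx": 0,"dy": 0,"dz": -0.08,"wx": 0,"wy": 0,"wz": 0},
  {"dx": 0,"dy": 0,"dz": -0.1,"wx": 0,"wy": 0,"wz": 0},
  {"dx": 0,"dy": 0,"dz": -0.1,"wx": 0,"wy": 0,"wz": 0},
], gripper=0)

```text
time_s: 39.55
tcp_pos: [0.6335, -0.226, 0.1682]
ee_rot: [[0.998, -0.055, 0.008], [-0.055, -0.999, -0.002], [0.008, 0.002, -1.0]]
wrist_force: [0.3, 0.5, 0.3]
gripper_width: 0.006
```

```bash
python3 - <<'E'
from h import *
im=cams.capture('side');save('si22',cv2.resize(im[120:240,200:345],None,fx=4.8,fy=4.8,interpolation=cv2.INTER_CUBIC))
im=cams.capture('scene');save('s22',cv2.resize(im[165:275,100:270],None,fx=4.6,fy=4.6,interpolation=cv2.INTER_CUBIC))
k=tray(0,-.215);print(k);go(*k,.15,yaw=-93.2)
E
```

```text
[ 0.52399838 -0.36566476]
d [-0.0992  0.1462  0.0136] wz for -93.2: 90.0 z-tilt [0. 0.] z 0.1637
```

View pics/si22.png

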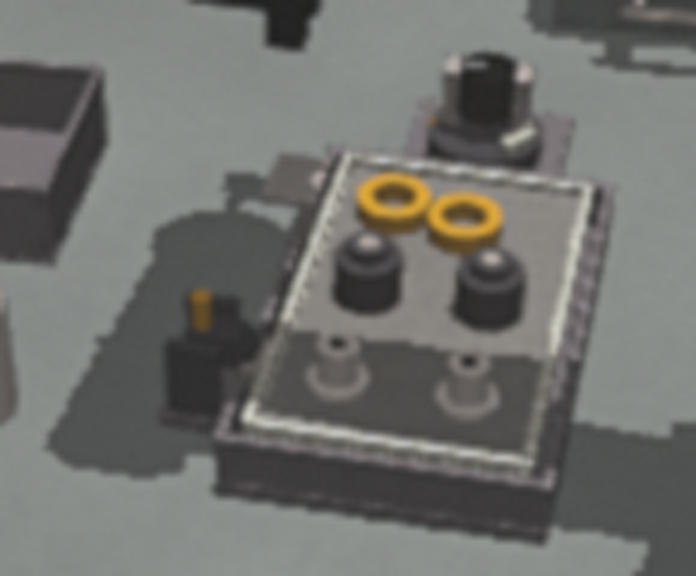

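View pics/s22.png

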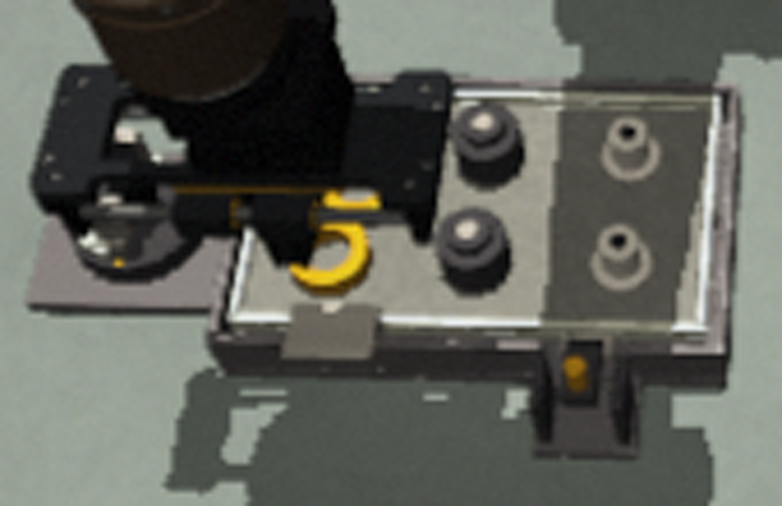

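The catch holds the tray down with all six parts still flat in it. Now I'll turn the tool 90° and move over the knob.

drive_tool([
  {"dx": -0.099,"dy": 0.146,"dz": 0,"wx": 0,"wy": 0,"wz": 8},
  {"dx": -0.099,"dy": 0.146,"dz": 0,"wx": 0,"wy": 0,"wz": 16},
  {"dx": -0.099,"dy": 0.146,"dz": 0,"wx": 0,"wy": 0,"wz": 24},
  {"dx": -0.099,"dy": 0.146,"dz": 0,"wx": 0,"wy": 0,"wz": 32},
  {"dx": -0.099,"dy": 0.146,"dz": 0,"wx": 0,"wy": 0,"wz": 40},
  {"dx": -0.099,"dy": 0.146,"dz": 0,"wx": 0,"wy": 0,"wz": 48},
  {"dx": -0.099,"dy": 0.146,"dz": 0,"wx": 0,"wy": 0,"wz": 56},
  {"dx": -0.099,"dy": 0.146,"dz": 0,"wx": 0,"wy": 0,"wz": 64},
  {"dx": -0.099,"dy": 0.146,"dz": 0,"wx": 0,"wy": 0,"wz": 72},
  {"dx": -0.099,"dy": 0.146,"dz": 0,"wx": 0,"wy": 0,"wz": 80},
  {"dx": -0.099,"dy": 0.146,"dz": 0,"wx": 0,"wy": 0,"wz": 87},
  {"dx": -0.099,"dy": 0.146,"dz": 0,"wx": 0,"wy": 0,"wz": 90},
  {"dx": -0.099,"dy": 0.146,"dz": 0,"wx": 0,"wy": 0,"wz": 90},
  {"dx": -0.099,"dy": 0.146,"dz": 0,"wx": 0,"wy": 0,"wz": 90},
], gripper=1)

```text
time_s: 41.05
tcp_pos: [0.5238, -0.3654, 0.1623]
ee_rot: [[-0.054, -0.999, -0.002], [-0.999, 0.054, 0.001], [-0.001, 0.002, -1.0]]
wrist_force: [0.1, -0.2, 0.6]
gripper_width: 0.997
```

```bash
python3 - <<'E'
from h import *
s=r.sense();im=cams.capture('wrist');save('w23',im);K,E=model('wrist',s);print(s['joints'][5],proj(K,E,(.5235,-.366,.08)),proj(K,E,(.5235,-.366,.047)));go(.5235,-.366,.047,yaw=-93.2)
E
```

```text
17.318820434429483 [283.73587305 216.79037863] [283.47062723 206.61941992]
d [0.0006 0.0003 0.1156] wz for -93.2: 0.1 z-tilt [-0.002  0.001] z 0.1626
```

View pics/w23.png

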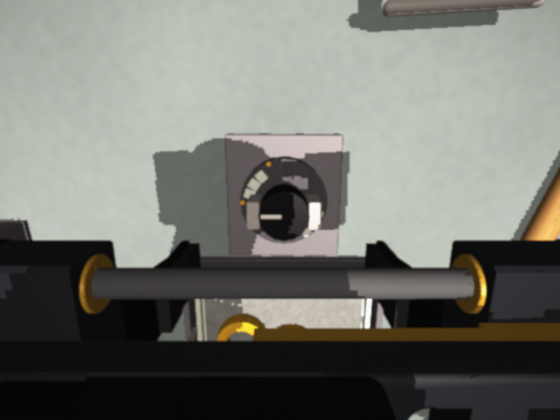

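The tabs at (253,217) and (315,217) are centred on the tool. Descending to pinch.

drive_tool([
  {"dx": 0.0005,"dy": 0,"dz": 0.04,"wx": 0,"wy": 0,"wz": 0},
  {"dx": 0.0005,"dy": 0,"dz": 0.075,"wx": 0,"wy": 0,"wz": 0},
  {"dx": 0.0005,"dy": 0,"dz": 0.1,"wx": 0,"wy": 0,"wz": 0},
  {"dx": 0.0005,"dy": 0,"dz": 0.11,"wx": 0,"wy": 0,"wz": 0},
  {"dx": 0.0005,"dy": 0,"dz": 0.115,"wx": 0,"wy": 0,"wz": 0},
  {"dx": 0.0005,"dy": 0,"dz": 0.115,"wx": 0,"wy": 0,"wz": 0},
], gripper=1)

```text
time_s: 41.7
tcp_pos: [0.5248, -0.3664, 0.0488]
ee_rot: [[-0.055, -0.999, 0.0], [-0.999, 0.055, -0.0], [0.0, -0.0, -1.0]]
wrist_force: [0.6, -0.6, 0.6]
gripper_width: 0.998
```

drive_tool([
  {"dx": 0,"dy": 0,"dz": 0,"wx": 0,"wy": 0,"wz": 0},
  {"dx": 0,"dy": 0,"dz": 0,"wx": 0,"wy": 0,"wz": 0},
  {"dx": 0,"dy": 0,"dz": 0,"wx": 0,"wy": 0,"wz": 0},
  {"dx": 0,"dy": 0,"dz": 0,"wx": 0,"wy": 0,"wz": 0},
  {"dx": 0,"dy": 0,"dz": 0,"wx": 0,"wy": 0,"wz": 0},
  {"dx": 0,"dy": 0,"dz": 0,"wx": 0,"wy": 0,"wz": 0},
  {"dx": 0,"dy": 0,"dz": 0,"wx": 0,"wy": 0,"wz": 0},
  {"dx": 0,"dy": 0,"dz": 0,"wx": 0,"wy": 0,"wz": 0},
  {"dx": 0,"dy": 0,"dz": 0,"wx": 0,"wy": 0,"wz": 0},
], gripper=0)

```text
time_s: 42.6
tcp_pos: [0.5226, -0.3661, 0.0491]
ee_rot: [[-0.055, -0.998, -0.004], [-0.998, 0.055, 0.001], [-0.001, 0.004, -1.0]]
wrist_force: [-5.7, 0.4, 6.5]
gripper_width: 0.499
```

Both tabs are fully pinched (43 mm). Turning clockwise.

drive_tool([
  {"dx": 0,"dy": 0.001,"dz": 0,"wx": 0,"wy": 0,"wz": 3},
  {"dx": 0,"dy": 0.001,"dz": 0,"wx": 0,"wy": 0,"wz": 8},
  {"dx": 0,"dy": 0.001,"dz": 0,"wx": 0,"wy": 0,"wz": 13},
  {"dx": 0,"dy": 0.001,"dz": 0,"wx": 0,"wy": 0,"wz": 18},
  {"dx": 0,"dy": 0.001,"dz": 0,"wx": 0,"wy": 0,"wz": 23},
  {"dx": 0,"dy": 0.001,"dz": 0,"wx": 0,"wy": 0,"wz": 28},
  {"dx": 0,"dy": 0.001,"dz": 0,"wx": 0,"wy": 0,"wz": 33},
  {"dx": 0,"dy": 0.001,"dz": 0,"wx": 0,"wy": 0,"wz": 38},
  {"dx": 0,"dy": 0.001,"dz": 0,"wx": 0,"wy": 0,"wz": 43},
  {"dx": 0,"dy": 0.001,"dz": 0,"wx": 0,"wy": 0,"wz": 48},
  {"dx": 0,"dy": 0.001,"dz": 0,"wx": 0,"wy": 0,"wz": 53},
  {"dx": 0,"dy": 0.001,"dz": 0,"wx": 0,"wy": 0,"wz": 58},
  {"dx": 0,"dy": 0.001,"dz": 0,"wx": 0,"wy": 0,"wz": 62},
  {"dx": 0,"dy": 0.001,"dz": 0,"wx": 0,"wy": 0,"wz": 65},
  {"dx": 0,"dy": 0.001,"dz": 0,"wx": 0,"wy": 0,"wz": 66},
  {"dx": 0,"dy": 0.001,"dz": 0,"wx": 0,"wy": 0,"wz": 66},
], gripper=0)

```text
time_s: 44.2
tcp_pos: [0.523, -0.3663, 0.0491]
ee_rot: [[-0.934, -0.356, -0.001], [-0.356, 0.934, -0.0], [0.001, 0.0, -1.0]]
wrist_force: [-2.6, -0.3, 5.3]
gripper_width: 0.496
```

```bash
python3 - <<'E'
from h import *
s=r.sense();print(s['moment'],s['wrist_force'],s['gripper_width']);go(.5225,-.366,.049,yaw=-93.2-68.75)
save('w24',cams.capture('wrist'))
E
```

```text
[ 0.16115807  0.89197036 -0.07908111] [-2.55376571 -0.28007736  5.25884139] 0.49605003958517896
d [0.0004 0.0005 0.0001] wz for -161.95: 2.8 z-tilt [-0.001 -0.   ] z 0.0491
```

View pics/w24.png

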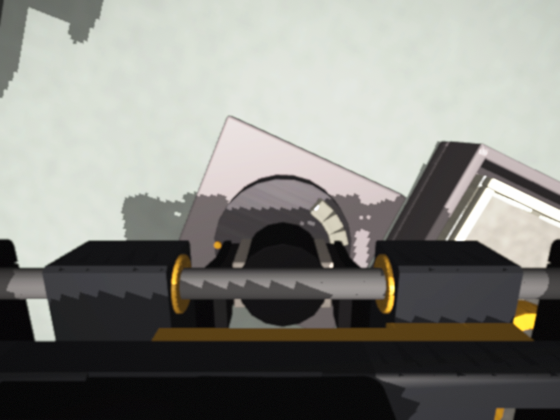

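The knob turned with the tool. Going on to the stop, with a little over-turn.

drive_tool([
  {"dx": 0,"dy": 0,"dz": 0,"wx": 0,"wy": 0,"wz": 1.5},
  {"dx": 0,"dy": 0,"dz": 0,"wx": 0,"wy": 0,"wz": 3},
  {"dx": 0,"dy": 0,"dz": 0,"wx": 0,"wy": 0,"wz": 4},
  {"dx": 0,"dy": 0,"dz": 0,"wx": 0,"wy": 0,"wz": 4},
  {"dx": 0,"dy": 0,"dz": 0,"wx": 0,"wy": 0,"wz": 4},
], gripper=0)

```text
time_s: 44.75
tcp_pos: [0.523, -0.3663, 0.0491]
ee_rot: [[-0.956, -0.293, -0.001], [-0.293, 0.956, -0.001], [0.001, -0.0, -1.0]]
wrist_force: [-3.2, -1.0, 5.7]
gripper_width: 0.495
```

```bash
python3 - <<'E'
from h import *
s=r.sense();print(s['moment'],s['wrist_force'],s['gripper_width']);go(.5225,-.366,.049,yaw=-93.2-68.75)
E
```

```text
[0.15581656 0.90838337 0.61991188] [-3.1774472  -1.04928581  5.65547479] 0.49477271874175227
d [0.0004 0.0005 0.0001] wz for -161.95: -1.0 z-tilt [-0.001 -0.001] z 0.0491
```

The moment jumped to 0.62 N m, so the knob is at its end stop. Releasing and lifting.

drive_tool([
  {"dx": 0,"dy": 0,"dz": 0,"wx": 0,"wy": 0,"wz": 0},
  {"dx": 0,"dy": 0,"dz": 0,"wx": 0,"wy": 0,"wz": 0},
  {"dx": 0,"dy": 0,"dz": 0,"wx": 0,"wy": 0,"wz": 0},
  {"dx": 0,"dy": 0,"dz": 0,"wx": 0,"wy": 0,"wz": 0},
  {"dx": 0,"dy": 0,"dz": 0,"wx": 0,"wy": 0,"wz": 0},
  {"dx": 0,"dy": 0,"dz": -0.02,"wx": 0,"wy": 0,"wz": 0},
  {"dx": 0,"dy": 0,"dz": -0.06,"wx": 0,"wy": 0,"wz": 0},
  {"dx": 0,"dy": 0,"dz": -0.1,"wx": 0,"wy": 0,"wz": 0},
  {"dx": 0.03,"dy": 0,"dz": -0.15,"wx": 0,"wy": 0,"wz": 0},
  {"dx": 0.08,"dy": 0,"dz": -0.18,"wx": 0,"wy": 0,"wz": 0},
  {"dx": 0.1,"dy": 0,"dz": -0.2,"wx": 0,"wy": 0,"wz": 0},
  {"dx": 0.1,"dy": 0,"dz": -0.2,"wx": 0,"wy": 0,"wz": 0},
], gripper=0.9)

```text
time_s: 45.95
tcp_pos: [0.4267, -0.3971, 0.2541]
ee_rot: [[-0.958, -0.287, 0.008], [-0.287, 0.958, -0.006], [-0.006, -0.008, -1.0]]
wrist_force: [0.8, 0.1, 0.5]
gripper_width: 0.9
```

```bash
python3 - <<'E'
from h import *
save('w25',cams.capture('wrist'))
im=cams.capture('side');save('si25',cv2.resize(im[120:240,200:345],None,fx=4.8,fy=4.8,interpolation=cv2.INTER_CUBIC))
im=cams.capture('scene');save('s25',cv2.resize(im[165:275,100:270],None,fx=4.6,fy=4.6,interpolation=cv2.INTER_CUBIC));save('s25f',im)
E
```

```text
(no output)
```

View pics/s25.png

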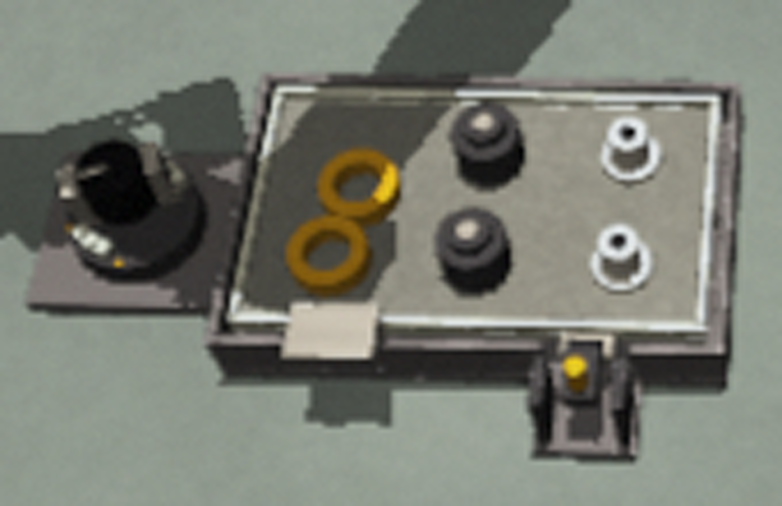

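View pics/si25.png

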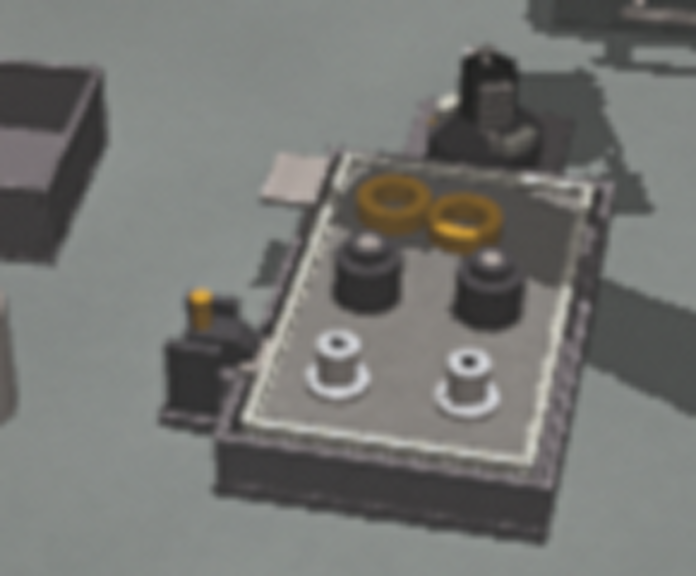

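View pics/w25.png

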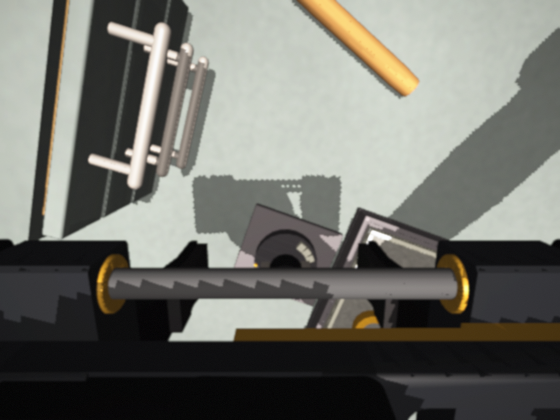

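View pics/s25f.png

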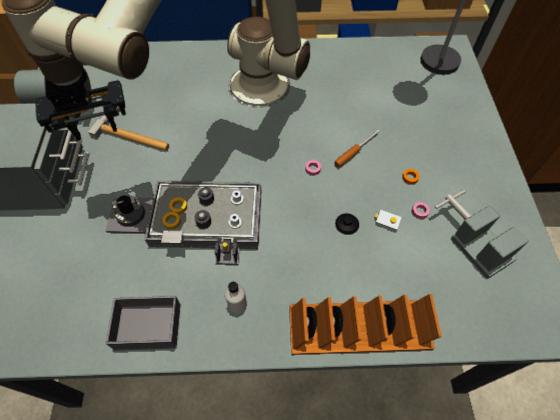

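Everything is still in place and the tray is still down. I want a clear overhead look at the knob to check the tabs.

drive_tool([
  {"dx": -0.05,"dy": 0,"dz": 0.02,"wx": 0,"wy": 0,"wz": 0},
  {"dx": -0.1,"dy": 0,"dz": 0.04,"wx": 0,"wy": 0,"wz": 0},
  {"dx": -0.13,"dy": 0,"dz": 0.06,"wx": 0,"wy": 0,"wz": 0},
  {"dx": -0.13,"dy": 0,"dz": 0.06,"wx": 0,"wy": 0,"wz": 0},
  {"dx": -0.13,"dy": 0,"dz": 0.06,"wx": 0,"wy": 0,"wz": 0},
], gripper=0.9)

```text
time_s: 46.6
tcp_pos: [0.5527, -0.3559, 0.185]
ee_rot: [[-0.956, -0.292, -0.005], [-0.292, 0.956, 0.002], [0.005, 0.004, -1.0]]
wrist_force: [0.3, -1.0, 1.4]
gripper_width: 0.898
```

```bash
python3 - <<'E'
from h import *
s=r.sense();im=cams.capture('wrist');K,E=model('wrist',s);c=proj(K,E,(.523,-.366,.079));print(c)
x,y=int(c[0])-70,max(0,int(c[1])-60)
print(x,y);save('w26',cv2.resize(im[y:y+120,x:x+140],None,fx=5,fy=5,interpolation=cv2.INTER_CUBIC))
E
```

```text
[281.22006936 172.18709313]
211 112
```

View pics/w26.png

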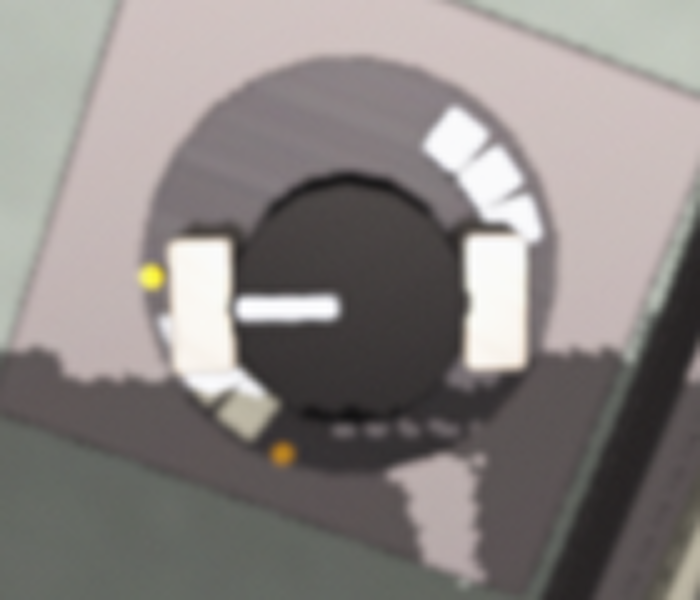

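The tabs (outer edges at columns 168 and 528) span about 60 mm by the knob's 40 mm diameter, so they have sprung out. The pointer and tabs line up with the tool at about 69°. Handing in.

```bash
python3 - <<'E'
from h import *
print(r.sense()['time_s']);print(ticket.finish_job())
E
```

```text
46.65
the job is handed in; nothing more can be done
None
```

The job is finished and handed in at 46.65 s. All six parts are in the carrier's tray, the catch holds the tray down, and the lock knob is turned to its end stop with its tabs out.

- **Parts:** Both brass rings, both bushings and both housings stand flat in the tray. Partway through, ring 1 was knocked about 30 mm inside the tray, so it now touches ring 2 (centres about 48 mm apart). It still lies flat and not on top of it, so I left it there.
- **Tray:** I pressed it almost to its lower stop with at most about 10 N and held it for about 2 s. It stayed down after I lifted off and still did in the last pictures.
- **Knob:** I pinched both tabs fully and turned the knob clockwise until the moment rose at the stop, about 69° by the tool's angle. After release the tabs measured roughly 60 mm across by eye, against 58 mm fully out and 44 mm pinched.
- **Left alone:** I did not touch the spare dial, the lock case or the pink and orange rings. They looked unmoved in the last overall view.

No check failed. The catch and tab positions were judged from pictures only, since there is no direct reading of those joints.

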